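Pull down the stock bin's hatch with the hooked pole

TASK

The raised stock bin stands over hot coals, so open its copper hatch with the hooked pole alone: take the pole by its pale wooden handle, hook it through the steel eye on the hatch and gently swing the hatch down onto its rubber stop bar, wherever that is set today. With the hook still in the eye, keep pulling against the stop with a steady 15 N or so for a second to bed the hatch (never over 22 N). Then unhook and lay the pole back, not dropped, in the place in the rack it came from; keep hold of it until then, do not touch the bin with the hand, and leave the other things as they are.

Things in the scene. Friction and masses are not known exactly. Their poses are not given: they have to be found in the camera images.
- pole: Hooked pole: pale wooden handle 180 long, 22 wide, 26 high, then a steel rod 8 thick from the handle's end that ends in a hook. 220 g. Origin: centre of the handle; x runs along the pole to the hook, z up when it lies in the rack. The rod's centre line runs along x to x = +150 and there turns square to -z for 28 (the prong).
- hook_tip (a point): Centre of the round end of the prong (radius 4): 150 ahead of the handle's centre and 28 below it in the pole's frame. The prong points down when the pole lies in the rack. Held in a firm grip (50 N) the hook yields about 0.5 mm per newton as the handle pivots a little between the fingers.
- rack: Wooden rack for two tools, 200 (x) by 220 (y), fixed. Origin: centre of its underside; yaw varies. Two cross bars 12 thick at x = +-70, tops at 55 high, each with two notches centred at y = +-45, 30 wide and 22 deep (walls up to 77), which carry the handles; a lying pole's centre is 68 high. The pole may lie in either place, parallel to the rack's x axis, with the hook at +x.
- poker: Plain straight poker with red handle, the same handle size, 220 g, lying in the rack's other place. Leave it.
- bin: Grey steel stock bin on four legs, fixed, 160 deep (x), 280 wide (y), 323 high, coals under it. Origin: on the table below the middle of its front; its front with the copper hatch faces its own -x; yaw varies. The hatch is hinged on a horizontal line parallel to the bin's y axis at x = -6, z = 165; the stop bar (16 thick, along y) is at x = -67, z = 190 to 213.
- hatch (a joint): Angle of the copper hatch (240 wide, 160 high, 6 thick, 450 g): 0 = upright and shut, grows as its top swings down towards the robot, fully down when it lies on the black rubber stop bar, which is set anew each time: somewhere between 0.75 and 1.02 rad, to be felt. Starts at 0 to 0.15. The hinge is stiff (0.5 N m of friction, about 3 N at the eye) and stays where it is left.
- eye (a point): Centre of the steel eye, a flat loop of 6 mm wire standing square out from the hatch's outer face near its top. Hatch frame: -x outwards, y along the hinge, z up the hatch, square to the loop. Opening 40 (y) by 36 (x). From here the outer wire's centre line is at x = -21, the hatch face at x = +18, the hatch's top edge at z = +10, the hinge line at x = +21, z = -150.
- pot: Open copper bowl, 100 across, 75 high, bystander. Origin: centre of its underside.
- cup: Steel cup, 72 across, 80 high, bystander. Origin: centre of its underside.
- hammer: Hammer lying on the table, bystander.
- jar: Amber glass jar, 70 across, 100 high, bystander. Origin: centre of its underside.
- oilcan: Green can, 60 across, 120 high, bystander. Origin: centre of its underside.
- block: Loose firebrick, 120 by 90 by 50, bystander. Origin: centre of its underside.
Things that resemble listed ones, but are neither listed nor needed, are in the scene too. What is shaped like the pole but pink or turquoise is not meant.

How it is judged (in metres and radians):
On the way, in this order (a step that is already met when the one before it is completed fails the run):
1. the hook's prong is through the eye of the hatch (its end at least 3 mm past the middle plane of the loop) (x of hook_tip in the frame of eye between -0.024 and 0.024 m and y of hook_tip in the frame of eye between -0.024 and 0.024 m and z of hook_tip in the frame of eye below -0.003 m and value of joint hatch below 0.5 rad), for 0.1 s.
2. the hatch is pulled against its stop bar (0.74 rad or more, not moving) with the prong still in the eye, the pole pulling on it with more than 10 N for 0.5 s on end (x of hook_tip in the frame of eye between -0.045 and 0.024 m and y of hook_tip in the frame of eye between -0.024 and 0.024 m and z of hook_tip in the frame of eye below -0.003 m and value of joint hatch above 0.74 rad and velocity of joint hatch below 0.1 rad/s and contact force between pole and bin above 10 N), for 0.5 s.
At the end, for the whole second after the job is handed in: The hatch is down (0.72 rad or more), the pole is released and at rest in both notches of the place it came from (handle centre within 25 mm and hook end within 30 mm of where they were, 62 to 73 mm high), and the poker is where it was (within 20 mm) (value of joint hatch above 0.72 rad and distance of pole from where it was at the start of the episode below 0.025 m and distance of hook_tip from where it was at the start of the episode below 0.03 m and z of pole in the frame of rack between 0.062 and 0.073 m and linear speed of pole below 0.02 m/s and distance of poker from where it was at the start of the episode below 0.02 m); the robot touches nothing.
It fails at once if the pole pushes or pulls on the hatch or bin with more than 22 N (contact force between pole and bin above 22 N).
It fails at once if the hand or arm touches the bin or its hatch (over 1 N) (contact force between any of the fingers, the arm and bin above 1 N).
It fails at once if the hatch swings faster than 2 rad/s (velocity of joint hatch above 2 rad/s).
It fails at once if the pole is let go while it is more than 15 mm above its place in the rack (contact force between the fingers and pole below 0.05 N and z of pole in the frame of rack above 0.083 m).
It fails at once if another thing is moved by more than 30 mm (distance of any of poker, pot, cup, hammer, jar, oilcan, block from where it was at the start of the episode above 0.03 m).
It also fails if it takes over 72 s, if anything falls off the work surface, if the arm or the gripper's body presses on something with over 40 N, if the wrist force passes 120 N, or if a joint passes its speed limit or range.

ROBOT

A 6-joint arm with a two-finger parallel gripper is mounted at the origin on the work surface. World frame = base frame: x ahead of the robot, y to its left, z up, the work surface at z = 0. Lengths are in mm, angles in rad, forces in N, time in s.
With the tool pointing down it reaches from about 350 to 775 mm from the base axis. Payload 7.3 kg.
Tool frame: the origin (TCP) lies at the very end of the fingers, on their centre line; the grasp point (between the pads) lies 19 mm behind it (ctrl.tcp_to_grasp is the distance from the TCP to the grasp point, in mm); z points along the fingers, y is the line along which they close (so a half turn about z gives the same grasp; the last joint's range is limited). The gripper opens to 92 mm and grips with 3 to 60 N. Pads are 19 mm wide; open, the fingers measure 130 mm over their backs; the gripper's body (75 mm by 190 mm) begins 47 mm behind the grasp point.
Start: joints at [-1.254, 0.342, 1.524, -0, 1.275, -0.146], TCP at [234.413, -469.782, 226.741] pointing down, gripper open.
Joint ranges: [-2.53, 2.53], [-0.77, 2.02], [0.04, 2.7], [-1, 4.14], [0.28, 2.66], [-3.11, 3.11]. Speed limits (rad/s): [2.57, 2.57, 3.14, 3.14, 3.14, 3.14].

INTERFACE

Orientations are given as a unit quaternion [x, y, z, w].
In Python, from rig import ctrl gives the robot as it stands.
- The arm moves only by the tool arm_command, never from a script. Its argument "plan" is a list of rows, each an object with "jaw": the opening, from -1 (shut) to 1 (fully open), so that 0 is half open; "translation": the shift along the tool's x, y, z in cm, a list of three; "twist": the turn, a rotation vector about the tool's x, y, z in degrees, a list of three. A call has exactly 5 rows; each row shifts and turns the commanded pose from where the row before left it, along the tool's axes as they then stand; what a row does not reach is not made up. A row lasts 1/10 s, in which the tool goes at most 50 mm and 8.59 degrees, less where a joint would pass 70% of its speed; a pose out of reach is approached as far as the arm can. A call is refused whole if a number of a shift passes 5 or a number of a turn 8.59, either way. A call with a gripper value outside its range is refused whole. The fingers move at their own pace and stop on an object; "grip_force" is the grip in N (left out, the last holds). Time passes only in rows, so rows that do not move let the fingers close, or fill a call up. It gives the time, the measured TCP pose, the force, the opening and the grip force at its end, in the units of the state.
- ctrl.sense(): the state, without advancing time (a new reading comes with each control period).
- ctrl.read_camera(name): name is "scene" or "top" or "wrist"; returns a dict with "image" (400x640x3 uint8, blue, green, red), "mtx" (3x3 intrinsics, pixels), "k1" (the pictures are not rectified: a ray, as slopes to the right and down, at radius r is drawn at 1 + k1 r^2 times it, then the intrinsics apply), "cam_to_world" (4x4, takes a point from camera to world coordinates). Camera axes: x right, y up, looking along -z (the intrinsics and any distortion apply to the point x, -y, -z); pixel columns grow to the right and rows downward; lengths in mm; the calibration is good to about 2 mm. A picture is of the moment at which its call begins. There is no depth.
- ctrl.hand_in(): hands the job in; it is judged then, once.
Trained networks look in the newest picture that a camera, given by its name, has taken for a name from the list of things; names that differ only in an ending like _2 or _b are one class to them, and where a whole thing is asked for, a point or a joint stands for the part that bears it (a point fixed in the world has none). Each returns a list of dicts, best first, with "score" (0 to 1); they miss things now and then, are a little off and sometimes report something else, mostly with a low value. They report only what shows in the picture. A call takes as long as a camera call. They do not tell look-alikes from the thing itself.
- ctrl.find_in(camera, query): "centre" ([x, y, z] in mm, in world coordinates, good to about 4 mm: the middle of the surface that is visible of it).
The state is a dict: "time": time; "qpos": joint angles; "qd": joint speeds; "joint_torque": joint torques, N m; "tcp_pos": TCP position; "tcp_rot": TCP orientation; "contact_force": force on the tool from outside, world axes, zero at the start; "moment": the same for the moment, N m; "gripper_width": opening from 0.0 (shut) to 1.0 (fully open); "grip_force": force on a finger pad.
Only numpy, scipy, OpenCV 4.12 (cv2) and the standard library are available. Lean on these libraries where they do the work, as an engineer would, in place of code of your own. Each camera call takes 0.05 s, during which the arm holds its last target. There are 200 camera calls.

## Working session

There is one attempt and no reset: what is moved stays moved. The work goes in short steps, Python scripts to look and compute and a tool call to move; the robot and the scene stay as the last step left them, time stands still between calls to the robot, and variables do not carry over. Pictures are saved under pics/ and viewed, at most 10 in all, crops included, and the job is handed in when it is done.

Besides the shell and the picture viewer there is one more tool, called by a JSON object that holds its "fn" and its "kwargs". arm_command: Moves the arm, as the interface text tells. Its arguments: {"type":"object","properties":{"plan":{"type":"array","items":{"type":"object","properties":{"jaw":{"type":"number"},"translation":{"type":"array","items":{"type":"number"}},"twist":{"type":"array","items":{"type":"number"}}}}},"grip_force":{"type":"number"}},"required":["plan"]}

```bash
mkdir -p pics; ls
cat > h.py <<'E'
import numpy as np, cv2
from rig import ctrl
from scipy.spatial.transform import Rotation as R
def cam(n,save=None):
    c=ctrl.read_camera(n)
    if save: cv2.imwrite('pics/'+save,c['image'])
    return c
def proj(c,p):
    T=np.linalg.inv(np.array(c['cam_to_world'])); q=T[:3,:3]@np.array(p,float)+T[:3,3]
    s=np.array([q[0],-q[1]])/-q[2]; s=s*(1+c['k1']*(s@s)); m=np.array(c['mtx'])
    return m[:2,:2]@s+m[:2,2]
def ray(c,uv):
    m=np.array(c['mtx']); d=np.linalg.solve(m[:2,:2],np.array(uv,float)-m[:2,2]); s=d.copy()
    for _ in range(20): s=d/(1+c['k1']*(s@s))
    T=np.array(c['cam_to_world']); v=T[:3,:3]@np.array([s[0],-s[1],-1.]); return T[:3,3],v
def atz(c,uv,z):
    o,v=ray(c,uv); return o+v*(z-o[2])/v[2]
E
python3 - <<'E'
from h import *
for n in('scene','top'):
    c=cam(n,n+'0.png')
    print(n,np.round(c['cam_to_world'],2).tolist())
    for q in('pole','hook_tip','rack','poker','bin','hatch','eye','pot','cup','hammer','jar','oilcan','block'):
        print(q,[(np.round(d['centre']).astype(int).tolist(),round(d['score'],2),np.round(proj(c,d['centre'])).astype(int).tolist()) for d in ctrl.find_in(n,q)])
print(ctrl.sense())
E
```

```text
pics
scene [[-0.56, -0.65, 0.52, 1116.97], [0.83, -0.44, 0.34, 396.46], [0.01, 0.62, 0.79, 1173.93], [0.0, 0.0, 0.0, 1.0]]
pole [([460, 69, 22], 0.91, [345, 241]), ([470, -271, 79], 0.73, [257, 184])]
hook_tip [([464, 75, 21], 0.74, [346, 243]), ([203, -307, 21], 0.71, [296, 145]), ([470, -272, 78], 0.66, [257, 184])]
rack [([479, -194, 14], 0.92, [275, 208])]
poker []
bin [([809, 28, 197], 0.71, [261, 294])]
hatch [([732, 30, 265], 0.91, [278, 258])]
eye [([732, 28, 263], 0.76, [278, 258]), ([470, -271, 76], 0.38, [257, 185])]
pot [([523, 308, 43], 0.71, [405, 292])]
cup [([312, 253, 50], 0.89, [420, 231]), ([732, 31, 265], 0.4, [279, 258])]
hammer [([415, 481, 21], 0.89, [472, 296])]
jar [([662, -402, 72], 0.91, [188, 206])]
oilcan [([472, -274, 76], 0.66, [256, 185]), ([659, 420, 111], 0.61, [424, 343]), ([478, -195, 16], 0.44, [275, 208])]
block [([468, -483, 52], 0.87, [212, 163])]
top [[-0.04, 0.97, -0.22, 194.45], [-1.0, -0.03, 0.01, 5.49], [0.0, 0.22, 0.98, 1492.36], [0.0, 0.0, 0.0, 1.0]]
pole [([453, 76, 20], 0.8, [296, 227]), ([466, -278, 78], 0.75, [393, 217])]
hook_tip [(
[... 635 characters left out ...]
ay([-1.25399948e+00,  3.42015555e-01,  1.52408544e+00,  3.20227242e-07,
        1.27540619e+00, -1.45987385e-01]), 'qd': array([-6.77003509e-04, -8.15986247e-04, -7.04792960e-04,  3.92318418e-04,
        2.84486674e-05,  2.31423349e-04]), 'joint_torque': array([ 1.04149742e-03, -4.31127155e+01, -2.44477093e+01,  7.19140959e-02,
        4.83823952e-02, -3.00963291e-05]), 'tcp_pos': array([ 234.41508238, -469.78681255,  226.73752047]), 'tcp_rot': array([9.73348090e-01, 2.29332713e-01, 3.79793205e-06, 4.25658660e-05]), 'contact_force': array([ 0.33034496,  0.49458332, -0.23016889]), 'moment': array([-0.04016899, -0.01591157, -0.00716046]), 'grip_force': 0.0, 'gripper_width': 0.9951058365083189}
```

Run:
```python
import cv2,numpy as np
s=cv2.imread('pics/scene0.png');t=cv2.imread('pics/top0.png')
a=cv2.resize(s[110:360,150:500],None,fx=2,fy=2);print(a.shape)
cv2.imwrite('pics/a.png',a)
cv2.imwrite('pics/b.png',cv2.resize(t[90:290,250:450],None,fx=3,fy=3,interpolation=cv2.INTER_CUBIC))
```

```text
(500, 700, 3)
```

View pics/a.png

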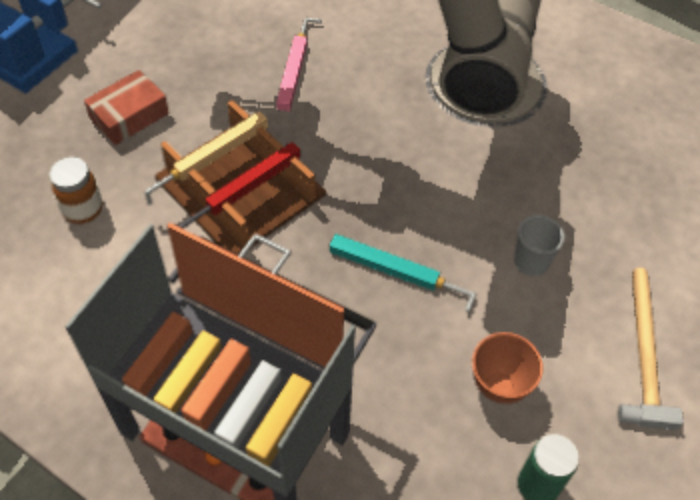

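View pics/b.png

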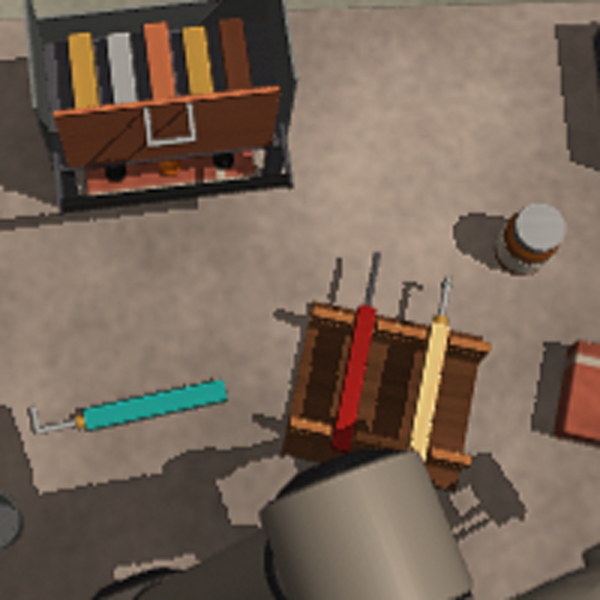

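The pole candidates in the scene view are the pink one at (296,145), the turquoise one at (346,243) and the pale-handled one in the rack at (257,184), with the red poker beside it at (277,198). I choose the pale one. In the top view its hook is at about (398,184) and the eye is at about (307,132). Next I fit the poses.

```bash
cat > fit.py <<'E'
from h import *
from scipy.optimize import minimize
cs={n:cam(n) for n in('scene','top')}
def box(p,L=180,W=22,H=26,z=68):
    x,y,a=p; out=[]
    for i in(-1,1):
        for j in(-1,1):
            for k in(-1,1):
                u,v=i*L/2,j*W/2; out.append([x+u*np.cos(a)-v*np.sin(a),y+u*np.sin(a)+v*np.cos(a),z+k*H/2])
    return out
def mask(im,kind,c,r=45):
    h=cv2.cvtColor(im,cv2.COLOR_BGR2HSV).astype(int); H,S,V=h[...,0],h[...,1],h[...,2]
    m=(H>16)&(H<32)&(S>75)&(V>110) if kind=='pole' else ((H<4)|(H>174))&(S>170)&(V>60)
    z=np.zeros(m.shape,bool); u,v=map(int,c); z[v-r:v+r,u-r:u+r]=1
    m=(m&z).astype(np.uint8); n,l,st,_=cv2.connectedComponentsWithStats(m); return (l==1+np.argmax(st[1:,4])).astype(np.uint8)
def fit(kind,p0,views):
    M={n:mask(cs[n]['image'],kind,proj(cs[n],[p0[0],p0[1],80])) for n in views}
    def cost(p):
        s=0
        for n in views:
            hull=cv2.convexHull(np.array([proj(cs[n],q) for q in box(p)],np.float32))
            big=np.zeros((400,640),np.uint8); 
            cv2.fillPoly(big,[np.round(hull*16).astype(np.int32)],255,lineType=cv2.LINE_AA,shift=4)
            s+=np.abs(big/255.-M[n]).sum()/M[n].sum()
        return s
    b=min((minimize(cost,np.array(p0)+d,method='Nelder-Mead',options=dict(initial_simplex=np.array(p0)+d+np.array([[0,0,0],[12,0,0],[0,12,0],[0,0,.15]]))) for d in([0,0,0],[10,5,-.1],[-10,-5,.1])),key=lambda r:r.fun)
    return b.x.round(3),round(b.fun,3),{n:int(M[n].sum()) for n in views}
if __name__=='__main__':
    for v in(['scene'],['top'],['scene','top']):
        for k,p in(('pole',[468,-272,-.1]),('poker',[480,-184,-.1])): print(k,v,fit(k,p,v))
    print(cs['top']['mtx'],cs['top']['k1'])
E
python3 fit.py
python3 - <<'E'
import cv2
s=cv2.imread('pics/scene0.png');t=cv2.imread('pics/top0.png')
a=cv2.resize(s[210:360,180:340],None,fx=4,fy=4,interpolation=cv2.INTER_CUBIC)
cv2.imwrite('pics/c.png',a[:600,:640])
cv2.imwrite('pics/d.png',cv2.resize(t[85:165,250:355],None,fx=6,fy=6,interpolation=cv2.INTER_CUBIC))
E
```

```text
pole ['scene'] (array([ 4.60034e+02, -2.79134e+02, -2.23000e-01]), np.float64(0.772), {'scene': 327})
poker ['scene'] (array([ 4.75198e+02, -1.88580e+02, -2.11000e-01]), np.float64(0.277), {'scene': 462})
pole ['top'] (array([ 4.60787e+02, -2.75733e+02, -2.86000e-01]), np.float64(0.618), {'top': 263})
poker ['top'] (array([ 4.74738e+02, -1.86143e+02, -2.63000e-01]), np.float64(0.385), {'top': 291})
pole ['scene', 'top'] (array([ 4.59960e+02, -2.77789e+02, -2.31000e-01]), np.float64(1.406), {'scene': 327, 'top': 263})
poker ['scene', 'top'] (array([ 4.77796e+02, -1.88301e+02, -2.51000e-01]), np.float64(0.709), {'scene': 462, 'top': 291})
[[400.22215018   0.         318.61136649]
 [  0.         400.22215018 206.278692  ]
 [  0.           0.           1.        ]] -0.021232435168020907
```

View pics/c.png

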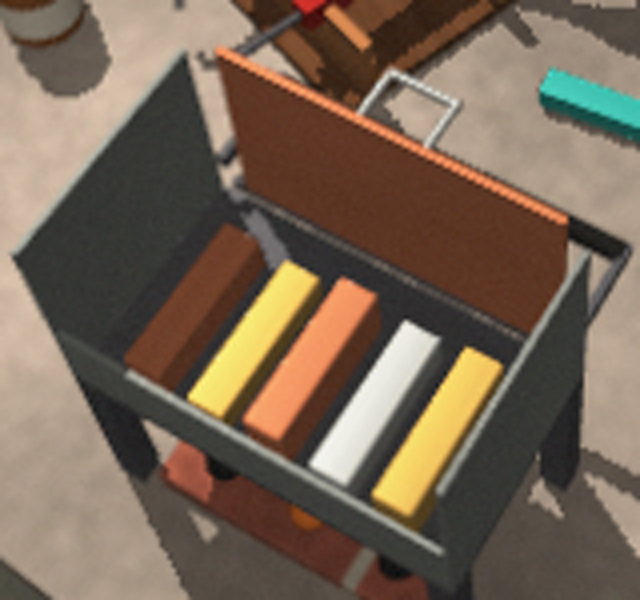

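View pics/d.png

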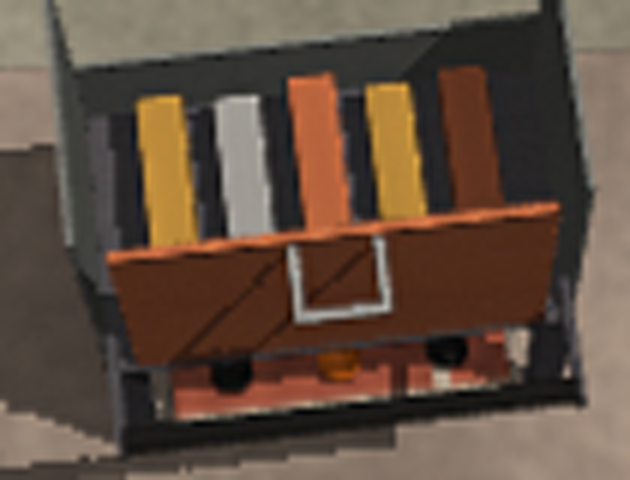

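```bash
cat > bin.py <<'E'
from h import *
from scipy.optimize import least_squares
cs={n:cam(n) for n in('scene','top')}
ob=[('top',297,320,-42,23,150),('top',388,307,-42,-23,150),('top',108,258,-3,120,160),('top',558,208,-3,-120,160),
('scene',218,50,0,-120,160),('scene',567,218,0,120,160),('scene',390,70,-42,-23,150),('scene',460,103,-42,23,150),('scene',360,113,-3,-23,150),('scene',428,147,-3,23,150)]
def pt(p,X,Y,Z):
    x,y,a,t=p; bx=-6+X*np.cos(t)-Z*np.sin(t); z=165+Z*np.cos(t)+X*np.sin(t)
    return [x+bx*np.cos(a)-Y*np.sin(a),y+bx*np.sin(a)+Y*np.cos(a),z]
def res(p):
    r=[]
    for n,u,v,*q in ob:
        m=[250+(u-2.5)/6,85+(v-2.5)/6] if n=='top' else [180+(u-1.5)/4,210+(v-1.5)/4]
        r+=list(proj(cs[n],pt(p,*q))-m)
    return np.array(r)
s=least_squares(res,[750,30,-.1,.1],x_scale=[10,10,.1,.1],loss='soft_l1');print(s.x.round(3));print(res(s.x).reshape(-1,2).round(1).tolist())
print('eye',np.round(pt(s.x,-21,0,150)))
E
python3 bin.py
python3 - <<'E'
import sys; sys.path.insert(0,'.')
import fit
from h import *
def mask(im,kind,c,r=32):
    h=cv2.cvtColor(im,cv2.COLOR_BGR2HSV).astype(int);H,S,V=h[...,0],h[...,1],h[...,2]
    m=(H>17)&(H<33)&(S>60)&(V>120); z=np.zeros(m.shape,bool);u,v=map(int,c);z[v-r:v+r,u-r:u+r]=1
    m=(m&z).astype(np.uint8);n,l,st,_=cv2.connectedComponentsWithStats(m);print(st[1:,:].tolist()[:6]);return (l==1+np.argmax(st[1:,4])).astype(np.uint8)
fit.mask=mask
for n,p in(('scene',[257,184]),('top',[393,217])):
    h=cv2.cvtColor(fit.cs[n]['image'],cv2.COLOR_BGR2HSV);print([h[p[1]+d,p[0]+e].tolist() for d in(-3,0,3) for e in(-3,0,3)])
for v in(['scene'],['top'],['scene','top']): print(v,fit.fit('pole',[468,-272,-.22],v))
E
```

```text
[ 7.24441e+02  2.53890e+01  9.40000e-02 -5.20000e-02]
[[0.5, -0.1], [-0.1, 0.3], [-0.4, 1.3], [0.5, 0.5], [-0.2, -0.3], [0.6, 0.4], [0.7, -0.1], [-0.3, -0.5], [-0.5, 1.6], [-0.8, 1.3]]
eye [705.  24. 316.]
[[18, 123, 205], [25, 96, 248], [25, 92, 248], [25, 94, 248], [26, 86, 243], [16, 122, 123], [18, 120, 162], [15, 126, 117], [16, 124, 111]]
[[15, 140, 73], [21, 117, 223], [18, 109, 171], [15, 135, 132], [21, 118, 223], [16, 136, 180], [23, 112, 231], [19, 125, 223], [13, 162, 82]]
[[235, 166, 44, 32, 261]]
['scene'] (array([ 4.53232e+02, -2.85542e+02, -1.51000e-01]), np.float64(1.172), {'scene': 261})
[[387, 195, 12, 49, 245]]
['top'] (array([ 4.60819e+02, -2.75660e+02, -2.82000e-01]), np.float64(0.734), {'top': 245})
[[235, 166, 44, 32, 261]]
[[387, 195, 12, 49, 245]]
['scene', 'top'] (array([ 4.57221e+02, -2.74766e+02, -2.23000e-01]), np.float64(1.973), {'scene': 261, 'top': 245})
```

{"fn": "arm_command", "kwargs": {"plan": [{"jaw": 0.2, "translation": [4.8, -1.2, 0], "twist": [0, 0, 0]}, {"jaw": 0.2, "translation": [4.8, -1.2, 0], "twist": [0, 0, 0]}, {"jaw": 0.2, "translation": [4.8, -1.2, 0], "twist": [0, 0, 0]}, {"jaw": 0.2, "translation": [4.8, -1.2, 0], "twist": [0, 0, 0]}, {"jaw": 0.2, "translation": [4.8, -1.2, 0], "twist": [0, 0, 0]}]}}

```text
time: 2.2
tcp_pos: [423.6, -307.5, 226.9]
tcp_rot: [0.973, 0.229, 0.0, 0.0]
contact_force: [0.5, -1.8, -0.0]
gripper_width: 0.627
grip_force: 0.0
```

{"fn": "arm_command", "kwargs": {"plan": [{"jaw": 0.2, "translation": [4.8, -1.2, 0], "twist": [0, 0, 7.8]}, {"jaw": 0.2, "translation": [0, 0, 0], "twist": [0, 0, 7.8]}, {"jaw": 0.2, "translation": [0, 0, 0], "twist": [0, 0, 7.8]}, {"jaw": 0.2, "translation": [0, 0, 0], "twist": [0, 0, 7.8]}, {"jaw": 0.2, "translation": [0, 0, 0], "twist": [0, 0, 7.8]}]}}

```text
time: 2.7
tcp_pos: [458.6, -278.0, 226.7]
tcp_rot: [0.994, -0.108, -0.0, 0.0]
contact_force: [0.0, -0.3, -0.1]
gripper_width: 0.599
grip_force: 0.0
```

Run:
```python
from h import *
c=cam('wrist','w1.png'); s=ctrl.sense(); print(s['tcp_pos'],R.from_quat(s['tcp_rot']).as_matrix().round(3).tolist(),s['gripper_width'])
print(np.round(c['cam_to_world'],3).tolist())
for q in('pole','poker','rack','hook_tip'): print(q,[(np.round(d['centre']).tolist(),round(d['score'],2),proj(c,d['centre']).round().tolist()) for d in ctrl.find_in('wrist',q)])
```

```text
[ 458.55100322 -278.1214978   226.71071667] [[0.975, -0.222, 0.0], [-0.222, -0.975, -0.0], [0.0, 0.0, -1.0]] 0.6008456284717122
[[-0.216, 0.929, 0.3, 540.544], [-0.976, -0.205, -0.066, -296.314], [0.0, -0.307, 0.952, 385.117], [0.0, 0.0, 0.0, 1.0]]
pole [([465.0, 39.0, 16.0], 0.95, [66.0, 225.0]), ([479.0, -279.0, 85.0], 0.92, [318.0, 170.0]), ([220.0, -306.0, 25.0], 0.86, [383.0, 345.0])]
poker [([508.0, -197.0, 81.0], 0.68, [224.0, 158.0])]
rack [([475.0, -237.0, 7.0], 0.63, [284.0, 166.0])]
hook_tip [([476.0, -281.0, 80.0], 0.79, [322.0, 170.0])]
```

View pics/w1.png

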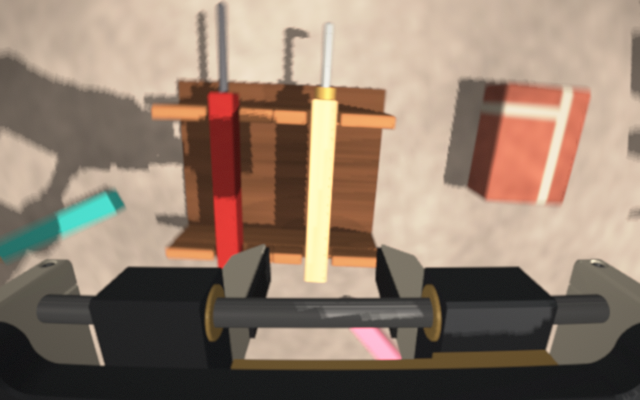

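Run:
```python
from h import *
c=cam('wrist')
h=cv2.cvtColor(c['image'],cv2.COLOR_BGR2HSV).astype(int)
m=((h[...,0]>18)&(h[...,0]<34)&(h[...,1]>50)&(h[...,2]>150));m[:,:290]=0;m[:,350:]=0;m[:97]=0;m[290:]=0
ys,xs=np.nonzero(m); print(ys.min(),ys.max())
mid=[]
for r in range(105,280,10):
    x=np.nonzero(m[r])[0]
    if len(x): 
        a,b=atz(c,(x.min()-.5,r),81),atz(c,(x.max()+.5,r),81); mid.append((a+b)[:2]/2); print(r,x.min(),x.max(),(a-b)[:2].round(1),mid[-1].round(1))
mid=np.array(mid); d=np.polyfit(mid[:,0],mid[:,1],1); print('yaw',np.arctan(d[0]))
f,b=atz(c,(324,ys.min()-.5),81),atz(c,(316,ys.max()+.5),81); print(f,b,np.linalg.norm(f-b),(f+b)/2)
```

```text
97 282
105 312 335 [ 4.3 20.4] [ 532.8 -295.1]
115 311 334 [ 4.4 20.6] [ 524.7 -292.5]
125 311 334 [ 4.4 20.7] [ 516.3 -290.7]
135 310 333 [ 4.4 20.9] [ 507.9 -288. ]
145 310 332 [ 4.3 20.2] [ 499.3 -285.7]
155 310 332 [ 4.3 20.4] [ 490.5 -283.8]
165 309 331 [ 4.4 20.6] [ 481.7 -281. ]
175 309 331 [ 4.4 20.7] [ 472.5 -279. ]
185 309 330 [ 4.3 20. ] [ 463.3 -276.6]
195 308 330 [ 4.5 21.1] [ 453.9 -274.1]
205 308 329 [ 4.3 20.4] [ 444.4 -271.5]
215 308 329 [ 4.4 20.6] [ 434.5 -269.4]
225 307 328 [ 4.4 20.8] [ 424.7 -266.3]
235 307 328 [ 4.5 21. ] [ 414.5 -264. ]
245 306 327 [ 4.5 21.2] [ 404.2 -260.8]
255 306 327 [ 4.6 21.5] [ 393.5 -258.5]
265 306 326 [ 4.4 20.7] [ 382.7 -255.6]
275 305 326 [ 4.6 21.9] [ 371.7 -252.6]
yaw -0.25548973468470804
[ 539.68371875 -296.96655842   81.        ] [ 363.04999228 -251.27213354   81.        ] 182.44849626476585 [ 451.36685552 -274.11934598   81.        ]
```

{"fn": "arm_command", "kwargs": {"plan": [{"jaw": 0.2, "translation": [-0.62, -0.22, 2], "twist": [0, 0, 1.8]}, {"jaw": 0.2, "translation": [0, 0, 4], "twist": [0, 0, 0]}, {"jaw": 0.2, "translation": [0, 0, 4], "twist": [0, 0, 0]}, {"jaw": 0.2, "translation": [0, 0, 3], "twist": [0, 0, 0]}, {"jaw": 0.2, "translation": [0, 0, 1.5], "twist": [0, 0, 0]}]}}

```text
time: 3.5
tcp_pos: [451.5, -273.8, 79.0]
tcp_rot: [0.993, -0.121, -0.002, -0.001]
contact_force: [0.2, -0.5, -0.2]
gripper_width: 0.605
grip_force: 0.0
```

{"fn": "arm_command", "kwargs": {"plan": [{"jaw": 0.2, "translation": [0, 0, 1.6], "twist": [0, 0, 0]}, {"jaw": 0.2, "translation": [0, 0, 1.6], "twist": [0, 0, 0]}, {"jaw": 0.2, "translation": [0, 0, 0], "twist": [0, 0, 0]}, {"jaw": 0.2, "translation": [0, 0, 0], "twist": [0, 0, 0]}, {"jaw": 0.2, "translation": [0, 0, 0], "twist": [0, 0, 0]}]}}

```text
time: 4.0
tcp_pos: [453.3, -275.2, 50.7]
tcp_rot: [0.993, -0.121, 0.001, 0.0]
contact_force: [-0.7, 0.1, -0.1]
gripper_width: 0.601
grip_force: 0.0
```

Run:
```python
from h import *
s=ctrl.sense(); M=R.from_quat(s['tcp_rot']).as_matrix(); print(s['tcp_pos'],np.arctan2(M[1,0],M[0,0]),s['contact_force'],s['gripper_width'])
```

```text
[ 453.34928016 -275.2176345    50.65943049] -0.2429105762273684 [-0.7185374   0.11949653 -0.09295568] 0.6006104863740388
```

{"fn": "arm_command", "kwargs": {"plan": [{"jaw": 0.2, "translation": [0, 0, 0.1], "twist": [0, 0, 0.6]}, {"jaw": -1, "translation": [0, 0, 0], "twist": [0, 0, 0]}, {"jaw": -1, "translation": [0, 0, 0], "twist": [0, 0, 0]}, {"jaw": -1, "translation": [0, 0, 0], "twist": [0, 0, 0]}, {"jaw": -1, "translation": [0, 0, 0], "twist": [0, 0, 0]}], "grip_force": 50}}

```text
time: 4.5
tcp_pos: [452.9, -274.8, 48.8]
tcp_rot: [0.992, -0.127, 0.0, 0.0]
contact_force: [0.0, 0.6, -0.4]
gripper_width: 0.303
grip_force: 0.0
```

{"fn": "arm_command", "kwargs": {"plan": [{"jaw": -1, "translation": [0, 0, 0], "twist": [0, 0, 0]}, {"jaw": -1, "translation": [0, 0, 0], "twist": [0, 0, 0]}, {"jaw": -1, "translation": [0, 0, 0], "twist": [0, 0, 0]}, {"jaw": -1, "translation": [0, 0, 0], "twist": [0, 0, 0]}, {"jaw": -1, "translation": [0, 0, 0], "twist": [0, 0, 0]}], "grip_force": 50}}

```text
time: 5.0
tcp_pos: [452.9, -274.7, 48.8]
tcp_rot: [0.992, -0.127, 0.0, -0.0]
contact_force: [-0.7, 1.0, 1.8]
gripper_width: 0.24
grip_force: 50.0
```

```bash
cat > st.py <<'E'
from h import *
s=ctrl.sense(); M=R.from_quat(s['tcp_rot']).as_matrix(); print(s['time'],s['tcp_pos'].round(1),M.round(3).tolist(),np.arctan2(M[1,0],M[0,0]).round(4),s['contact_force'].round(2),s['moment'].round(2),s['gripper_width'].__round__(3),s['grip_force'],s['qpos'].round(2))
E
python3 st.py
```

```text
5.0 [ 452.9 -274.7   48.8] [[0.968, -0.251, 0.0], [-0.251, -0.968, -0.0], [0.0, -0.0, -1.0]] -0.254 [-0.71  0.96  1.76] [0.26 0.06 0.  ] 0.24 50.000431537628174 [-0.69  0.56  1.73  0.    0.85  1.13]
```

{"fn": "arm_command", "kwargs": {"plan": [{"jaw": -1, "translation": [0, 0, -1], "twist": [0, 0, 0]}, {"jaw": -1, "translation": [0, 0, -3], "twist": [0, 0, 0]}, {"jaw": -1, "translation": [0, 0, -4.5], "twist": [0, 0, 0]}, {"jaw": -1, "translation": [0, 0, -4.5], "twist": [0, 0, 0]}, {"jaw": -1, "translation": [0, 0, -4.5], "twist": [0, 0, 0]}]}}

```text
time: 5.5
tcp_pos: [452.3, -274.6, 225.9]
tcp_rot: [0.992, -0.127, -0.0, 0.0]
contact_force: [0.7, -0.6, -2.7]
gripper_width: 0.238
grip_force: 50.0
```

{"fn": "arm_command", "kwargs": {"plan": [{"jaw": -1, "translation": [0, 0, -4.5], "twist": [0, 0, -4]}, {"jaw": -1, "translation": [0, 0, -4.5], "twist": [0, 0, -4]}, {"jaw": -1, "translation": [0, 0, -4], "twist": [0, 0, -4]}, {"jaw": -1, "translation": [0, 0, -1.5], "twist": [0, 0, -4]}, {"jaw": -1, "translation": [0, 0, 0], "twist": [0, 0, -4]}]}}

```text
time: 6.0
tcp_pos: [453.1, -275.2, 372.4]
tcp_rot: [0.999, 0.049, 0.002, 0.002]
contact_force: [0.4, 0.0, -3.0]
gripper_width: 0.238
grip_force: 50.0
```

{"fn": "arm_command", "kwargs": {"plan": [{"jaw": -1, "translation": [0.5, -2.5, 0], "twist": [0, 0, 0]}, {"jaw": -1, "translation": [1, -4.5, 0], "twist": [0, 0, 0]}, {"jaw": -1, "translation": [1, -4.5, 0], "twist": [0, 0, 0]}, {"jaw": -1, "translation": [1, -4.5, 0], "twist": [0, 0, 0]}, {"jaw": -1, "translation": [1, -4.5, 0], "twist": [0, 0, 0]}]}}

```text
time: 6.5
tcp_pos: [477.6, -64.7, 369.1]
tcp_rot: [0.999, 0.047, -0.0, 0.0]
contact_force: [1.0, -0.5, -2.4]
gripper_width: 0.236
grip_force: 50.0
```

{"fn": "arm_command", "kwargs": {"plan": [{"jaw": -1, "translation": [1, -3, 0], "twist": [0, 0, 0]}, {"jaw": -1, "translation": [0.8, -2.4, 0], "twist": [0, 0, 0]}, {"jaw": -1, "translation": [0.5, -1.5, 0], "twist": [0, 0, 0]}, {"jaw": -1, "translation": [0, 0, 0], "twist": [0, 0, 0]}, {"jaw": -1, "translation": [0, 0, 0], "twist": [0, 0, 0]}]}}

```text
time: 7.0
tcp_pos: [494.2, 4.3, 368.8]
tcp_rot: [0.999, 0.048, -0.0, 0.0]
contact_force: [0.6, 0.7, -2.0]
gripper_width: 0.237
grip_force: 50.0
```

```bash
python3 st.py
python3 - <<'E'
from h import *
for n in('wrist','scene','top'):
    c=cam(n,n+'2.png')
    for q in('eye','hook_tip'): print(n,q,[(np.round(d['centre']).tolist(),round(d['score'],2),proj(c,d['centre']).round().tolist()) for d in ctrl.find_in(n,q)][:3])
cv2.imwrite('pics/w2.png',cv2.imread('pics/wrist2.png'))
E
```

```text
7.0 [494.2   4.3 368.8] [[0.995, 0.096, -0.0], [0.096, -0.995, -0.001], [-0.0, 0.001, -1.0]] 0.0958 [ 0.6   0.69 -2.02] [-0.02  0.06 -0.05] 0.237 49.99935686588287 [-0.15  0.21  1.32 -0.    1.61  1.33]
wrist eye [([452.0, -466.0, 48.0], 0.65, [616.0, 214.0]), ([320.0, 255.0, 58.0], 0.45, [152.0, 254.0])]
wrist hook_tip [([450.0, 111.0, 22.0], 0.97, [251.0, 176.0]), ([550.0, 7.0, 396.0], 0.61, [327.0, 171.0]), ([545.0, 328.0, 47.0], 0.43, [96.0, 101.0])]
scene eye [([734.0, 26.0, 268.0], 0.79, [276.0, 257.0])]
scene hook_tip [([461.0, 78.0, 22.0], 0.81, [348.0, 242.0]), ([237.0, -293.0, 23.0], 0.67, [294.0, 152.0]), ([560.0, 13.0, 401.0], 0.65, [313.0, 174.0])]
top eye [([726.0, 14.0, 295.0], 0.86, [309.0, 128.0])]
top hook_tip [([184.0, -315.0, 22.0], 0.84, [407.0, 296.0]), ([449.0, 2.0, 402.0], 0.68, [316.0, 204.0]), ([434.0, 198.0, 14.0], 0.41, [264.0, 233.0])]
```

View pics/w2.png

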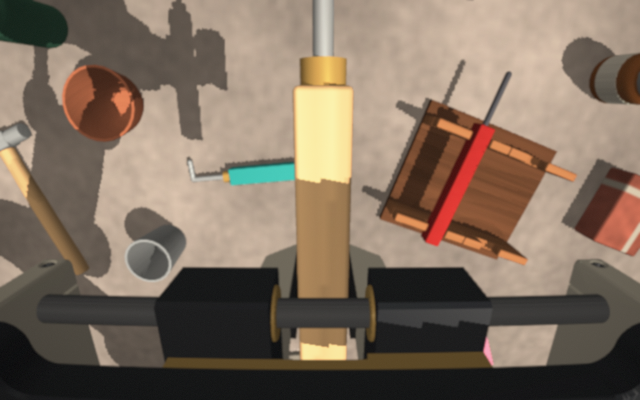

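Run:
```python
from h import *
from bin import pt,s as fitb
s=ctrl.sense();M=R.from_quat(s['tcp_rot']).as_matrix();t=s['tcp_pos']
c=cam('wrist')
for uv in((323,87),(323,178),(323,10)): print(uv,(M.T@(atz(c,uv,t[2]+32-(14 if uv[1]<20 else 0))-t)).round(1))
b=fitb.x
S=cam('scene');T=cam('top')
hk=[t+M@np.array(q) for q in([148,0,-19],[148,0,9],[90,0,-19])]
ey=[pt(b,-42,23,150),pt(b,-42,-23,150),pt(b,-3,23,150),pt(b,-3,-23,150)]
out=[]
for cc in(S,T):
    k=5;u0=np.array(proj(cc,(np.array(ey[0])+hk[0])/2)).astype(int)-[39,45]
    im=cv2.resize(cc['image'][u0[1]:u0[1]+110,u0[0]:u0[0]+79],None,fx=k,fy=k,interpolation=cv2.INTER_CUBIC)
    for p,col in[(h,(255,0,255)) for h in hk]+[(e,(0,255,0)) for e in ey]:
        q=(proj(cc,p)-u0+.5)*k; cv2.circle(im,tuple(int(v) for v in q),3,col,1)
    out.append(im);print(u0)
cv2.imwrite('pics/m1.png',np.hstack(out))
```

```text
[ 7.24441e+02  2.53890e+01  9.40000e-02 -5.20000e-02]
[[0.5, -0.1], [-0.1, 0.3], [-0.4, 1.3], [0.5, 0.5], [-0.2, -0.3], [0.6, 0.4], [0.7, -0.1], [-0.3, -0.5], [-0.5, 1.6], [-0.8, 1.3]]
eye [705.  24. 316.]
(323, 87) [ 86.9   0.5 -32. ]
(323, 178) [ 53.6   0.5 -32. ]
(323, 10) [115.    0.5 -18. ]
[255 172]
[264  94]
```

View pics/m1.png

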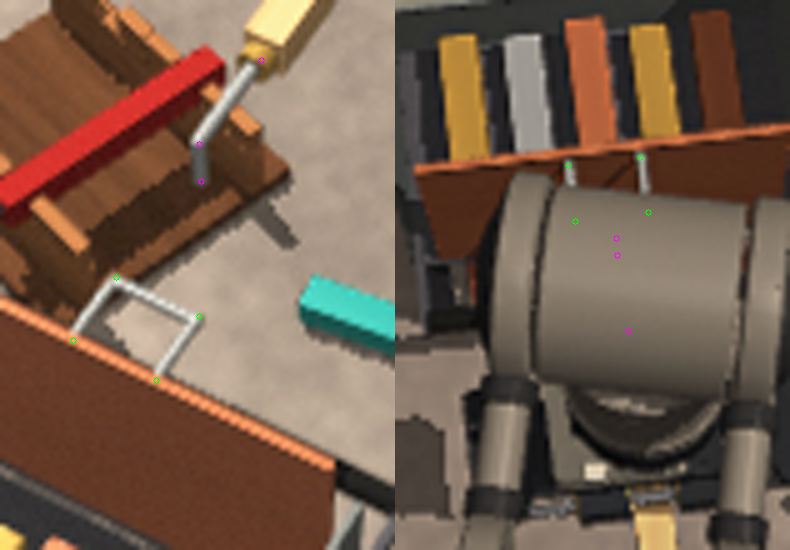

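{"fn": "arm_command", "kwargs": {"plan": [{"jaw": -1, "translation": [1.5, 0.06, 0], "twist": [0, 0, 0]}, {"jaw": -1, "translation": [2.2, 0, 0], "twist": [0, 0, 0]}, {"jaw": -1, "translation": [1.7, 0, 0], "twist": [0, 0, 0]}, {"jaw": -1, "translation": [0.8, 0, 0.5], "twist": [0, 0, 0]}, {"jaw": -1, "translation": [0, 0, 1], "twist": [0, 0, 0]}]}}

```text
time: 8.2
tcp_pos: [557.0, 9.8, 353.0]
tcp_rot: [0.999, 0.048, 0.0, 0.0]
contact_force: [-0.4, -0.6, -2.1]
gripper_width: 0.235
grip_force: 50.0
```

{"fn": "arm_command", "kwargs": {"plan": [{"jaw": -1, "translation": [0, 0, 0.7], "twist": [0, 0, 0]}, {"jaw": -1, "translation": [0, 0, 0.3], "twist": [0, 0, 0]}, {"jaw": -1, "translation": [0, 0, 0], "twist": [0, 0, 0]}, {"jaw": -1, "translation": [0, 0, 0], "twist": [0, 0, 0]}, {"jaw": -1, "translation": [0, 0, 0], "twist": [0, 0, 0]}]}}

```text
time: 8.7
tcp_pos: [556.2, 9.7, 344.3]
tcp_rot: [0.999, 0.048, 0.001, 0.0]
contact_force: [-0.2, 0.1, -3.4]
gripper_width: 0.234
grip_force: 50.0
```

```bash
cat > mk.py <<'E'
import sys
from h import *
from bin import pt,s as fitb
s=ctrl.sense();M=R.from_quat(s['tcp_rot']).as_matrix();t=s['tcp_pos']
S=cam('scene');b=fitb.x
tip=t+M@np.array([148,0,9]);cor=t+M@np.array([148,0,-19])
th=float(sys.argv[2]);
e=np.array([b[0],b[1],b[2],th]); 
k=7;u0=np.array(proj(S,tip)).astype(int)-[45,40]
im=cv2.resize(S['image'][u0[1]:u0[1]+80,u0[0]:u0[0]+90],None,fx=k,fy=k,interpolation=cv2.INTER_CUBIC)
for p,col in[(tip,(255,0,255)),(cor,(255,0,255))]+[(pt(e,*q),(0,255,0)) for q in((-42,23,150),(-42,-23,150),(-3,23,150),(-3,-23,150))]:
    q=(proj(S,p)-u0+.5)*k; cv2.circle(im,tuple(int(v) for v in q),3,col,1)
cv2.imwrite('pics/'+sys.argv[1],im); print('tip',tip.round(1),'eye',np.round(pt(e,-21,0,150),1))
E
python3 st.py; python3 mk.py m2.png -.05
```

```text
8.7 [556.2   9.7 344.3] [[0.995, 0.095, 0.001], [0.095, -0.995, -0.0], [0.001, 0.0, -1.0]] 0.095 [-0.25  0.09 -3.38] [ 0.05  0.08 -0.03] 0.234 49.99944984912872 [-0.12  0.34  1.2  -0.    1.59  1.36]
[ 7.24441e+02  2.53890e+01  9.40000e-02 -5.20000e-02]
[[0.5, -0.1], [-0.1, 0.3], [-0.4, 1.3], [0.5, 0.5], [-0.2, -0.3], [0.6, 0.4], [0.7, -0.1], [-0.3, -0.5], [-0.5, 1.6], [-0.8, 1.3]]
eye [705.  24. 316.]
tip [703.6  23.7 335.3] eye [705.1  23.6 315.9]
```

View pics/m2.png

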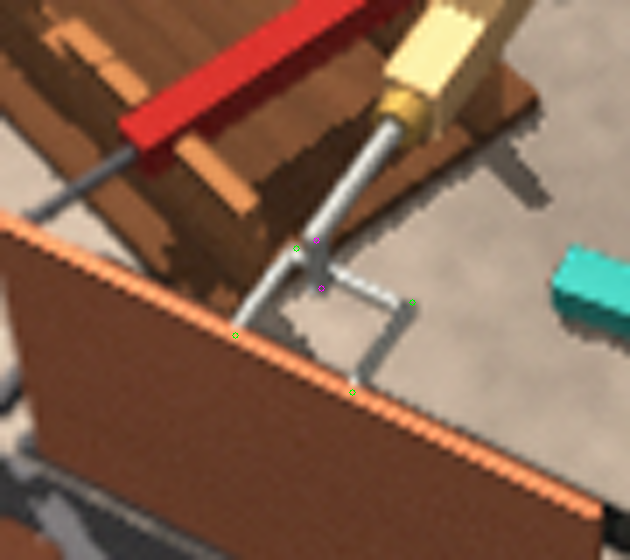

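The hook tip at (320,290) sits above the loop centre at (324,319), so I lower it through.

{"fn": "arm_command", "kwargs": {"plan": [{"jaw": -1, "translation": [0, 0, 0.8], "twist": [0, 0, 0]}, {"jaw": -1, "translation": [0, 0, 0.8], "twist": [0, 0, 0]}, {"jaw": -1, "translation": [0, 0, 0.8], "twist": [0, 0, 0]}, {"jaw": -1, "translation": [0, 0, 0.6], "twist": [0, 0, 0]}, {"jaw": -1, "translation": [0, 0, 0.3], "twist": [0, 0, 0]}]}}

```text
time: 9.35
tcp_pos: [556.0, 9.8, 309.6]
tcp_rot: [0.999, 0.048, -0.001, -0.0]
contact_force: [0.1, -1.0, -2.4]
gripper_width: 0.238
grip_force: 50.0
```

{"fn": "arm_command", "kwargs": {"plan": [{"jaw": -1, "translation": [0, 0, 0], "twist": [0, 0, 0]}, {"jaw": -1, "translation": [0, 0, 0], "twist": [0, 0, 0]}, {"jaw": -1, "translation": [0, 0, 0], "twist": [0, 0, 0]}, {"jaw": -1, "translation": [0, 0, 0], "twist": [0, 0, 0]}, {"jaw": -1, "translation": [0, 0, 0], "twist": [0, 0, 0]}]}}

```text
time: 9.85
tcp_pos: [556.3, 9.7, 310.9]
tcp_rot: [0.999, 0.048, 0.0, 0.0]
contact_force: [0.4, -0.1, -2.6]
gripper_width: 0.238
grip_force: 50.0
```

```bash
python3 st.py; python3 mk.py m3.png -.05|tail -1
```

```text
9.85 [556.3   9.7 310.9] [[0.995, 0.095, 0.0], [0.095, -0.995, -0.0], [0.0, 0.0, -1.0]] 0.0951 [ 0.36 -0.1  -2.57] [0.  0.1 0. ] 0.238 49.999417662620544 [-0.12  0.35  1.28 -0.    1.51  1.36]
tip [703.6  23.8 301.9] eye [705.1  23.6 315.9]
```

View pics/m3.png

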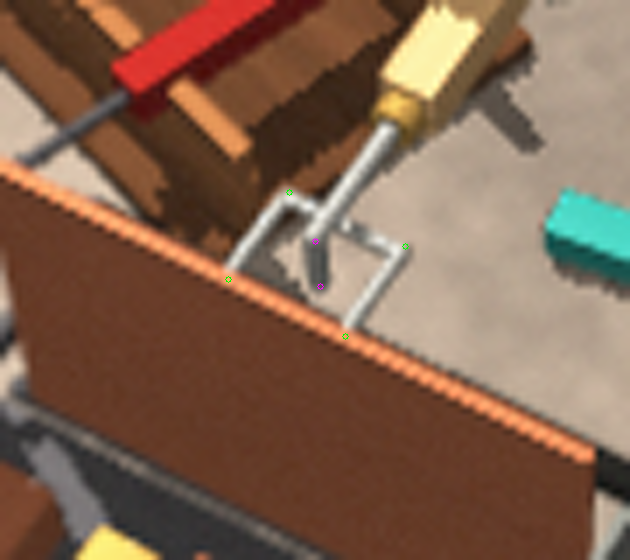

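```bash
cat > path.py <<'E'
import numpy as np
def tcp(th,k=.6,gap=7):
    f=k*th; c,s=np.cos(th),np.sin(th); C=np.array([-42*c-150*s,150*c-42*s])
    X=np.array([np.cos(f),np.sin(f)]);Z=np.array([np.sin(f),-np.cos(f)])
    return C+gap*X-148*X+4*Z,f
def steps(a,start=None):
    p,f=start if start else tcp(a[0])
    for t in a[1:]:
        q,g=tcp(t); X=np.array([np.cos(f),np.sin(f)]);Z=np.array([np.sin(f),-np.cos(f)]); d=q-p
        print(round(t,3),'x %.2f z %.2f  twist %.2f'%(d@X/10,d@Z/10,np.degrees(g-f)),'tcp u,z',q.round(1)); p,f=q,g
E
python3 -c "
from path import *
steps([0]+[.05*i for i in range(1,15)]+[.7+.02*i for i in range(1,17)])"
```

```text
0.05 x -0.73 z 0.65  twist 1.72 tcp u,z [-190.3  139.5]
0.1 x -0.72 z 0.67  twist 1.72 tcp u,z [-197.3  132.6]
0.15 x -0.72 z 0.68  twist 1.72 tcp u,z [-204.   125.4]
0.2 x -0.71 z 0.70  twist 1.72 tcp u,z [-210.5  117.8]
0.25 x -0.71 z 0.71  twist 1.72 tcp u,z [-216.6  109.9]
0.3 x -0.70 z 0.72  twist 1.72 tcp u,z [-222.5  101.7]
0.35 x -0.69 z 0.74  twist 1.72 tcp u,z [-228.    93.2]
0.4 x -0.69 z 0.75  twist 1.72 tcp u,z [-233.1   84.4]
0.45 x -0.68 z 0.77  twist 1.72 tcp u,z [-237.9   75.3]
0.5 x -0.67 z 0.78  twist 1.72 tcp u,z [-242.3   66. ]
0.55 x -0.67 z 0.79  twist 1.72 tcp u,z [-246.3   56.5]
0.6 x -0.66 z 0.81  twist 1.72 tcp u,z [-249.9   46.7]
0.65 x -0.65 z 0.82  twist 1.72 tcp u,z [-253.1   36.7]
0.7 x -0.64 z 0.84  twist 1.72 tcp u,z [-255.9   26.5]
0.72 x -0.26 z 0.34  twist 0.69 tcp u,z [-256.9   22.4]
0.74 x -0.26 z 0.34  twist 0.69 tcp u,z [-257.8   18.3]
0.76 x -0.25 z 0.34  twist 0.69 tcp u,z [-258.6   14.1]
0.78 x -0.25 z 0.34  twist 0.69 tcp u,z [-259.4    9.9]
0.8 x -0.25 z 0.34  twist 0.69 tcp u,z [-260.1    5.7]
0.82 x -0.25 z 0.35  twist 0.69 tcp u,z [-260.7    1.5]
0.84 x -0.25 z 0.35  twist 0.69 tcp u,z [-261.3   -2.8]
0.86 x -0.25 z 0.35  twist 0.69 tcp u,z [-261.7   -7. ]
0.88 x -0.25 z 0.35  twist 0.69 tcp u,z [-262.2  -11.3]
0.9 x -0.24 z 0.35  twist 0.69 tcp u,z [-262.5  -15.6]
0.92 x -0.24 z 0.36  twist 0.69 tcp u,z [-262.7  -19.9]
0.94 x -0.24 z 0.36  twist 0.69 tcp u,z [-262.9  -24.2]
0.96 x -0.24 z 0.36  twist 0.69 tcp u,z [-263.   -28.5]
0.98 x -0.24 z 0.36  twist 0.69 tcp u,z [-263.1  -32.9]
1.0 x -0.24 z 0.36  twist 0.69 tcp u,z [-263.   -37.2]
1.02 x -0.24 z 0.37  twist 0.69 tcp u,z [-262.9  -41.6]
```

{"fn": "arm_command", "kwargs": {"plan": [{"jaw": -1, "translation": [-0.4, 0, 0], "twist": [0, 0, 0]}, {"jaw": -1, "translation": [-0.4, 0, 0], "twist": [0, 0, 0]}, {"jaw": -1, "translation": [-0.2, 0, 0], "twist": [0, 0, 0]}, {"jaw": -1, "translation": [-0.2, 0, 0], "twist": [0, 0, 0]}, {"jaw": -1, "translation": [0, 0, 0], "twist": [0, 0, 0]}]}}

```text
time: 10.5
tcp_pos: [544.4, 8.6, 310.8]
tcp_rot: [0.999, 0.048, 0.0, 0.0]
contact_force: [2.5, -0.6, -2.3]
gripper_width: 0.234
grip_force: 50.0
```

{"fn": "arm_command", "kwargs": {"plan": [{"jaw": -1, "translation": [-0.37, 0, 0.32], "twist": [0, 0.86, 0]}, {"jaw": -1, "translation": [-0.36, 0, 0.33], "twist": [0, 0.86, 0]}, {"jaw": -1, "translation": [-0.36, 0, 0.33], "twist": [0, 0.86, 0]}, {"jaw": -1, "translation": [-0.36, 0, 0.34], "twist": [0, 0.86, 0]}, {"jaw": -1, "translation": [0, 0, 0], "twist": [0, 0, 0]}]}}

```text
time: 11.0
tcp_pos: [529.6, 7.2, 297.1]
tcp_rot: [0.998, 0.047, 0.03, -0.001]
contact_force: [0.9, -0.7, -2.2]
gripper_width: 0.238
grip_force: 50.0
```

```bash
python3 st.py
```

```text
11.0 [529.6   7.2 297.1] [[0.994, 0.095, 0.06], [0.095, -0.996, 0.006], [0.06, 0.0, -0.998]] 0.0949 [ 0.9  -0.68 -2.25] [ 0.02 -0.12  0.05] 0.238 49.99959468841553 [-0.14  0.27  1.43  0.01  1.38  1.33]
```

{"fn": "arm_command", "kwargs": {"plan": [{"jaw": -1, "translation": [-0.72, 0, 0.68], "twist": [0, 1.72, 0]}, {"jaw": -1, "translation": [-0.71, 0, 0.7], "twist": [0, 1.72, 0]}, {"jaw": -1, "translation": [-0.71, 0, 0.71], "twist": [0, 1.72, 0]}, {"jaw": -1, "translation": [-0.7, 0, 0.72], "twist": [0, 1.72, 0]}, {"jaw": -1, "translation": [-0.69, 0, 0.74], "twist": [0, 1.72, 0]}]}}

```text
time: 11.5
tcp_pos: [499.7, 4.3, 257.9]
tcp_rot: [0.993, 0.047, 0.106, -0.005]
contact_force: [3.5, 1.1, -2.9]
gripper_width: 0.234
grip_force: 50.0
```

```bash
python3 st.py; python3 mk.py m4.png .35|tail -1
```

```text
11.5 [499.7   4.3 257.9] [[0.973, 0.095, 0.209], [0.093, -0.995, 0.02], [0.21, 0.0, -0.978]] 0.0952 [ 3.54  1.14 -2.88] [ 0.08 -0.09  0.07] 0.234 49.99993979930878 [-0.18  0.15  1.71  0.07  1.07  1.27]
tip [644.   18.4 278.6] eye [647.6  18.1 298.7]
```

View pics/m4.png

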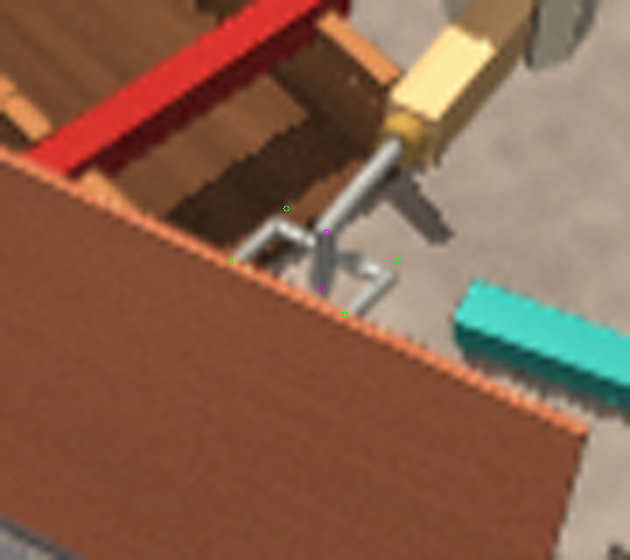

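The hook is in the eye and the hatch is following, with the loop at (280–390, 225–310).

{"fn": "arm_command", "kwargs": {"plan": [{"jaw": -1, "translation": [-0.69, 0, 0.75], "twist": [0, 1.72, 0]}, {"jaw": -1, "translation": [-0.68, 0, 0.77], "twist": [0, 1.72, 0]}, {"jaw": -1, "translation": [-0.67, 0, 0.78], "twist": [0, 1.72, 0]}, {"jaw": -1, "translation": [-0.67, 0, 0.79], "twist": [0, 1.72, 0]}, {"jaw": -1, "translation": [-0.66, 0, 0.81], "twist": [0, 1.72, 0]}]}}

```text
time: 12.15
tcp_pos: [478.9, 2.0, 212.2]
tcp_rot: [0.982, 0.047, 0.18, -0.008]
contact_force: [2.5, -0.0, -1.3]
gripper_width: 0.239
grip_force: 50.0
```

{"fn": "arm_command", "kwargs": {"plan": [{"jaw": -1, "translation": [-0.26, 0, 0.33], "twist": [0, 0.69, 0]}, {"jaw": -1, "translation": [-0.26, 0, 0.33], "twist": [0, 0.69, 0]}, {"jaw": -1, "translation": [-0.26, 0, 0.33], "twist": [0, 0.69, 0]}, {"jaw": -1, "translation": [-0.26, 0, 0.33], "twist": [0, 0.69, 0]}, {"jaw": -1, "translation": [0, 0, 0], "twist": [0, 0, 0]}]}}

```text
time: 12.65
tcp_pos: [472.4, 1.8, 194.5]
tcp_rot: [0.978, 0.046, 0.202, -0.01]
contact_force: [0.8, -0.7, -2.0]
gripper_width: 0.229
grip_force: 50.0
```

```bash
python3 st.py
```

```text
12.65 [472.4   1.8 194.5] [[0.914, 0.095, 0.394], [0.087, -0.995, 0.038], [0.396, -0.0, -0.918]] 0.0947 [ 0.78 -0.72 -1.99] [-0.04  0.3  -0.07] 0.229 49.99978423118591 [-0.25  0.08  2.05  0.23  0.64  1.07]
```

{"fn": "arm_command", "kwargs": {"plan": [{"jaw": -1, "translation": [-0.26, 0, 0.17], "twist": [0, 0, 0]}, {"jaw": -1, "translation": [-0.26, 0, 0.18], "twist": [0, 0, 0]}, {"jaw": -1, "translation": [-0.13, 0, 0.09], "twist": [0, 0, 0]}, {"jaw": -1, "translation": [0, 0, 0], "twist": [0, 0, 0]}, {"jaw": -1, "translation": [0, 0, 0], "twist": [0, 0, 0]}]}}

```text
time: 13.15
tcp_pos: [468.5, 1.5, 188.4]
tcp_rot: [0.978, 0.047, 0.202, -0.01]
contact_force: [0.3, 1.0, -1.7]
gripper_width: 0.233
grip_force: 50.0
```

```bash
python3 st.py
```

```text
13.15 [468.5   1.5 188.4] [[0.914, 0.095, 0.395], [0.087, -0.995, 0.038], [0.396, -0.0, -0.918]] 0.0952 [ 0.32  1.05 -1.72] [-0.04  0.37  0.02] 0.233 49.9996143579483 [-0.26  0.08  2.07  0.24  0.62  1.05]
```

{"fn": "arm_command", "kwargs": {"plan": [{"jaw": -1, "translation": [-0.25, 0, 0.18], "twist": [0, 0, 0]}, {"jaw": -1, "translation": [-0.25, 0, 0.19], "twist": [0, 0, 0]}, {"jaw": -1, "translation": [0, 0, 0], "twist": [0, 0, 0]}, {"jaw": -1, "translation": [0, 0, 0], "twist": [0, 0, 0]}, {"jaw": -1, "translation": [0, 0, 0], "twist": [0, 0, 0]}]}}

```text
time: 13.65
tcp_pos: [465.3, 1.1, 182.9]
tcp_rot: [0.978, 0.047, 0.202, -0.01]
contact_force: [-0.9, 0.2, -2.1]
gripper_width: 0.233
grip_force: 50.0
```

```bash
python3 st.py
python3 - <<'E'
from h import *
c=cam('scene')
for q in('eye','hatch'): print([(np.round(d['centre']).tolist(),d['score']) for d in ctrl.find_in('scene',q)])
s=ctrl.sense();M=R.from_quat(s['tcp_rot']).as_matrix();print('tip',s['tcp_pos']+M@[148,0,9])
E
```

```text
13.65 [465.3   1.1 182.9] [[0.914, 0.095, 0.395], [0.087, -0.995, 0.038], [0.396, -0.0, -0.918]] 0.0951 [-0.85  0.2  -2.11] [-0.02  0.41  0.04] 0.233 49.9993497133255 [-0.26  0.09  2.08  0.25  0.6   1.04]
[([672.0, 22.0, 223.0], 0.57)]
[([671.0, 25.0, 223.0], 0.73)]
tip [604.21324879  14.36094264 233.45218852]
```

{"fn": "arm_command", "kwargs": {"plan": [{"jaw": -1, "translation": [-0.24, 0, 0.2], "twist": [0, 0, 0]}, {"jaw": -1, "translation": [-0.24, 0, 0.2], "twist": [0, 0, 0]}, {"jaw": -1, "translation": [0, 0, 0], "twist": [0, 0, 0]}, {"jaw": -1, "translation": [0, 0, 0], "twist": [0, 0, 0]}, {"jaw": -1, "translation": [0, 0, 0], "twist": [0, 0, 0]}]}}

```text
time: 14.3
tcp_pos: [462.6, 0.8, 177.4]
tcp_rot: [0.978, 0.047, 0.202, -0.01]
contact_force: [-0.4, -0.4, -1.7]
gripper_width: 0.236
grip_force: 50.0
```

```bash
python3 st.py
cat > edge.py <<'E'
# estimate hatch angle: compare rendered hatch outline (outer+top faces) against copper mask in the scene view
from h import *
from bin import pt,s as fb
S=cam('scene');h=cv2.cvtColor(S['image'],cv2.COLOR_BGR2HSV).astype(int)
m=((h[...,0]<15)&(h[...,1]>130)&(h[...,2]>60)).astype(float)
b=fb.x.copy()
b[:2]+=np.array([np.cos(b[2]),np.sin(b[2])])*(-150*np.sin(.052))   # re-anchor so that the eye start is theta=0
best=[]
for t in np.arange(.4,1.2,.02):
    q=[b[0],b[1],b[2],t]; a=[proj(S,pt(q,0,y,160)) for y in(-110,-60,60,110)]
    g=[]
    for y in np.r_[-110:-40:8,40:110:8]:
        i=proj(S,pt(q,0,y,150));o=proj(S,pt(q,0,y,172)); i,o=i.round().astype(int),o.round().astype(int); g.append(m[i[1],i[0]]-m[o[1],o[0]])
    best.append((round(np.mean(g),2),round(t,2)))
print(sorted(best)[-6:])
E
python3 edge.py|tail -1
```

```text
14.3 [462.6   0.8 177.4] [[0.914, 0.095, 0.395], [0.087, -0.995, 0.038], [0.397, -0.0, -0.918]] 0.095 [-0.36 -0.37 -1.71] [-0.01  0.38 -0.04] 0.236 49.99983072280884 [-0.26  0.09  2.1   0.25  0.58  1.03]
[(np.float64(0.5), np.float64(0.52)), (np.float64(0.5), np.float64(0.54)), (np.float64(0.5), np.float64(0.56)), (np.float64(0.5), np.float64(0.58)), (np.float64(0.5), np.float64(0.6)), (np.float64(0.5), np.float64(0.62))]
```

```bash
cat > hq.py <<'E'
from h import *
for n in('scene','top','scene','top'):
    c=cam(n)
    for q in('hatch','eye'): print(n,q,[(np.round(d['centre']).tolist(),round(d['score'],2)) for d in ctrl.find_in(n,q)][:2])
s=ctrl.sense();M=R.from_quat(s['tcp_rot']).as_matrix();print('tip',(s['tcp_pos']+M@[148,0,9]).round(1))
E
python3 hq.py
```

```text
scene hatch [([671.0, 23.0, 222.0], 0.65)]
scene eye [([675.0, 22.0, 222.0], 0.75)]
top hatch [([662.0, 22.0, 225.0], 0.67)]
top eye [([661.0, 17.0, 226.0], 0.96)]
scene hatch [([672.0, 24.0, 224.0], 0.71)]
scene eye [([672.0, 21.0, 222.0], 0.73)]
top hatch [([662.0, 20.0, 222.0], 0.95)]
top eye [([662.0, 17.0, 230.0], 0.85)]
tip [601.6  14.1 228.1]
```

```bash
cat > prof.py <<'E'
from h import *
from bin import pt,s as fb
S=cam('scene');im=cv2.cvtColor(S['image'],cv2.COLOR_BGR2HSV).astype(np.float32)
b=fb.x.copy(); e0=np.array([np.cos(b[2]),np.sin(b[2])]); b[:2]=np.array([705.1,23.6])+27*e0
def prof(X,Z,ys,ts):
    out=[]
    for t in ts:
        p=np.array([proj(S,pt([b[0],b[1],b[2],t],X,y,Z)) for y in ys],np.float32)
        v=cv2.remap(im,p[:,0][None],p[:,1][None],cv2.INTER_LINEAR)[0]; out.append((round(float(t),2),int(np.median(v[:,2])),int(np.median(v[:,1]))))
    return out
for n,ys in(('y-',np.r_[-115:-50:6]),('y+',np.r_[60:115:6])): print(n,prof(0,160,ys,np.arange(.6,1.1,.025)))
E
python3 prof.py|tail -2
```

```text
y- [(0.6, 187, 158), (0.62, 187, 159), (0.65, 186, 159), (0.68, 186, 159), (0.7, 194, 158), (0.73, 198, 157), (0.75, 183, 157), (0.78, 155, 158), (0.8, 137, 170), (0.83, 123, 166), (0.85, 115, 161), (0.88, 110, 159), (0.9, 111, 159), (0.93, 111, 158), (0.95, 111, 158), (0.98, 109, 157), (1.0, 107, 159), (1.03, 109, 158), (1.05, 104, 160), (1.08, 98, 157), (1.1, 105, 161)]
y+ [(0.6, 189, 159), (0.62, 188, 159), (0.65, 187, 159), (0.68, 192, 157), (0.7, 197, 155), (0.73, 180, 125), (0.75, 168, 105), (0.78, 158, 122), (0.8, 168, 151), (0.83, 165, 143), (0.85, 160, 118), (0.88, 162, 89), (0.9, 163, 64), (0.93, 165, 51), (0.95, 163, 50), (0.98, 161, 47), (1.0, 163, 47), (1.03, 163, 47), (1.05, 163, 45), (1.08, 164, 48), (1.1, 164, 56)]
```

```bash
cat >> prof.py <<'E'
print('EYE')
T=cam('top')
for cc in(S,T):
    S=cc; im=cv2.cvtColor(S['image'],cv2.COLOR_BGR2HSV).astype(np.float32)
    for ys in([-21,-18,-15,-12,-9],[9,12,15,18,21]): print([(t,v,s) for t,v,s in prof(-42,150,ys,np.arange(.64,.96,.02))])
E
python3 prof.py|sed -n '/EYE/,$p'
```

```text
EYE
[(0.64, 125, 102), (0.66, 128, 95), (0.68, 127, 91), (0.7, 122, 84), (0.72, 116, 80), (0.74, 136, 78), (0.76, 160, 78), (0.78, 177, 77), (0.8, 170, 77), (0.82, 162, 78), (0.84, 175, 81), (0.86, 176, 88), (0.88, 169, 94), (0.9, 175, 103), (0.92, 185, 111), (0.94, 189, 129)]
[(0.64, 161, 81), (0.66, 159, 73), (0.68, 161, 69), (0.7, 160, 65), (0.72, 161, 65), (0.74, 162, 64), (0.76, 162, 64), (0.78, 162, 63), (0.8, 161, 65), (0.82, 161, 67), (0.84, 163, 69), (0.86, 162, 74), (0.88, 166, 80), (0.9, 171, 89), (0.92, 171, 98), (0.94, 182, 112)]
[(0.64, 129, 56), (0.66, 131, 56), (0.68, 133, 57), (0.7, 133, 57), (0.72, 136, 57), (0.74, 132, 57), (0.76, 126, 44), (0.78, 125, 27), (0.8, 150, 19), (0.82, 136, 27), (0.84, 117, 53), (0.86, 132, 56), (0.88, 142, 57), (0.9, 142, 57), (0.92, 141, 57), (0.94, 140, 56)]
[(0.64, 126, 55), (0.66, 130, 55), (0.68, 133, 57), (0.7, 135, 57), (0.72, 135, 57), (0.74, 133, 58), (0.76, 126, 49), (0.78, 117, 31), (0.8, 126, 21), (0.82, 115, 35), (0.84, 113, 53), (0.86, 129, 56), (0.88, 134, 56), (0.9, 133, 55), (0.92, 133, 56), (0.94, 134, 56)]
```

The top view puts the wire at about 0.80 rad, so the hatch is still tracking the hook. I keep going.

{"fn": "arm_command", "kwargs": {"plan": [{"jaw": -1, "translation": [-0.24, 0, 0.2], "twist": [0, 0, 0]}, {"jaw": -1, "translation": [-0.24, 0, 0.2], "twist": [0, 0, 0]}, {"jaw": -1, "translation": [0, 0, 0], "twist": [0, 0, 0]}, {"jaw": -1, "translation": [0, 0, 0], "twist": [0, 0, 0]}, {"jaw": -1, "translation": [0, 0, 0], "twist": [0, 0, 0]}]}}

```text
time: 15.9
tcp_pos: [461.5, 0.2, 173.1]
tcp_rot: [0.978, 0.046, 0.204, -0.009]
contact_force: [5.8, 1.7, 2.3]
gripper_width: 0.234
grip_force: 50.0
```

```bash
python3 st.py; sed -i 's/^for n,ys in.*$//; s/for cc in(S,T)/for cc in(T,)/' prof.py; python3 prof.py|tail -2
```

```text
15.9 [4.615e+02 2.000e-01 1.731e+02] [[0.912, 0.095, 0.399], [0.087, -0.996, 0.037], [0.4, 0.001, -0.916]] 0.0952 [5.79 1.67 2.35] [ 0.15 -0.94  0.21] 0.234 50.00621974468231 [-0.26  0.09  2.11  0.26  0.56  1.01]
[(0.64, 128, 55), (0.66, 130, 56), (0.68, 132, 56), (0.7, 132, 57), (0.72, 136, 56), (0.74, 137, 57), (0.76, 136, 54), (0.78, 137, 45), (0.8, 143, 28), (0.82, 142, 20), (0.84, 132, 28), (0.86, 138, 47), (0.88, 141, 58), (0.9, 141, 57), (0.92, 140, 57), (0.94, 140, 56)]
[(0.64, 127, 55), (0.66, 130, 55), (0.68, 132, 56), (0.7, 134, 57), (0.72, 134, 58), (0.74, 134, 59), (0.76, 135, 56), (0.78, 139, 46), (0.8, 148, 23), (0.82, 143, 19), (0.84, 132, 33), (0.86, 126, 52), (0.88, 134, 58), (0.9, 134, 56), (0.92, 134, 56), (0.94, 134, 55)]
```

{"fn": "arm_command", "kwargs": {"plan": [{"jaw": -1, "translation": [-0.15, 0, 0.05], "twist": [0, 0, 0]}, {"jaw": -1, "translation": [0, 0, 0], "twist": [0, 0, 0]}, {"jaw": -1, "translation": [0, 0, 0], "twist": [0, 0, 0]}, {"jaw": -1, "translation": [0, 0, 0], "twist": [0, 0, 0]}, {"jaw": -1, "translation": [0, 0, 0], "twist": [0, 0, 0]}]}}

```text
time: 16.6
tcp_pos: [461.4, -0.1, 172.9]
tcp_rot: [0.977, 0.047, 0.206, -0.009]
contact_force: [9.3, 2.7, 2.3]
gripper_width: 0.241
grip_force: 50.0
```

```bash
python3 st.py
```

```text
16.6 [ 4.614e+02 -1.000e-01  1.729e+02] [[0.911, 0.095, 0.401], [0.087, -0.996, 0.036], [0.403, 0.002, -0.915]] 0.0956 [9.28 2.69 2.3 ] [ 0.34 -1.42  0.31] 0.241 50.02123475074768 [-0.27  0.09  2.11  0.27  0.56  1.01]
```

{"fn": "arm_command", "kwargs": {"plan": [{"jaw": -1, "translation": [-0.17, 0, 0.04], "twist": [0, 0, 0]}, {"jaw": -1, "translation": [0, 0, 0], "twist": [0, 0, 0]}, {"jaw": -1, "translation": [0, 0, 0], "twist": [0, 0, 0]}, {"jaw": -1, "translation": [0, 0, 0], "twist": [0, 0, 0]}, {"jaw": -1, "translation": [0, 0, 0], "twist": [0, 0, 0]}]}}

```text
time: 17.1
tcp_pos: [461.3, -0.4, 172.7]
tcp_rot: [0.977, 0.047, 0.207, -0.008]
contact_force: [12.6, 4.5, 2.8]
gripper_width: 0.236
grip_force: 50.1
```

```bash
python3 st.py; python3 prof.py|tail -2
```

```text
17.1 [ 4.613e+02 -4.000e-01  1.727e+02] [[0.91, 0.094, 0.404], [0.087, -0.996, 0.035], [0.406, 0.003, -0.914]] 0.0959 [12.65  4.47  2.8 ] [ 0.53 -2.01  0.54] 0.236 50.05071580410004 [-0.27  0.09  2.12  0.27  0.55  1.01]
[(0.64, 129, 56), (0.66, 131, 56), (0.68, 132, 57), (0.7, 132, 57), (0.72, 136, 57), (0.74, 137, 57), (0.76, 136, 54), (0.78, 137, 46), (0.8, 142, 28), (0.82, 142, 19), (0.84, 133, 28), (0.86, 138, 47), (0.88, 142, 57), (0.9, 142, 57), (0.92, 141, 57), (0.94, 140, 57)]
[(0.64, 127, 55), (0.66, 130, 56), (0.68, 132, 57), (0.7, 134, 57), (0.72, 134, 58), (0.74, 135, 59), (0.76, 135, 57), (0.78, 136, 47), (0.8, 136, 25), (0.82, 140, 20), (0.84, 131, 31), (0.86, 125, 52), (0.88, 133, 58), (0.9, 133, 57), (0.92, 133, 55), (0.94, 134, 55)]
```

{"fn": "arm_command", "kwargs": {"plan": [{"jaw": -1, "translation": [0, 0, 0], "twist": [0, 0, 0]}, {"jaw": -1, "translation": [0, 0, 0], "twist": [0, 0, 0]}, {"jaw": -1, "translation": [0, 0, 0], "twist": [0, 0, 0]}, {"jaw": -1, "translation": [0, 0, 0], "twist": [0, 0, 0]}, {"jaw": -1, "translation": [0, 0, 0], "twist": [0, 0, 0]}]}}

```text
time: 17.8
tcp_pos: [461.4, -0.5, 172.7]
tcp_rot: [0.977, 0.047, 0.207, -0.008]
contact_force: [12.8, 4.6, 2.5]
gripper_width: 0.237
grip_force: 50.1
```

{"fn": "arm_command", "kwargs": {"plan": [{"jaw": -1, "translation": [0, 0, 0], "twist": [0, 0, 0]}, {"jaw": -1, "translation": [0, 0, 0], "twist": [0, 0, 0]}, {"jaw": -1, "translation": [0, 0, 0], "twist": [0, 0, 0]}, {"jaw": -1, "translation": [0, 0, 0], "twist": [0, 0, 0]}, {"jaw": -1, "translation": [0, 0, 0], "twist": [0, 0, 0]}]}}

```text
time: 18.3
tcp_pos: [461.4, -0.5, 172.7]
tcp_rot: [0.977, 0.046, 0.207, -0.008]
contact_force: [13.2, 3.6, 3.0]
gripper_width: 0.237
grip_force: 50.1
```

```bash
python3 st.py
```

```text
18.3 [461.4  -0.5 172.7] [[0.91, 0.094, 0.404], [0.087, -0.996, 0.035], [0.406, 0.003, -0.914]] 0.0958 [13.25  3.59  2.96] [ 0.49 -1.96  0.53] 0.237 50.050594210624695 [-0.27  0.09  2.12  0.27  0.55  1.01]
```

{"fn": "arm_command", "kwargs": {"plan": [{"jaw": -1, "translation": [0.2, 0, -0.06], "twist": [0, 0, 0]}, {"jaw": -1, "translation": [0.2, 0, -0.06], "twist": [0, 0, 0]}, {"jaw": -1, "translation": [0.2, 0, -0.06], "twist": [0, 0, 0]}, {"jaw": -1, "translation": [0.25, 0, 0], "twist": [0, 0, 0]}, {"jaw": -1, "translation": [0.25, 0, 0], "twist": [0, 0, 0]}]}}

```text
time: 18.8
tcp_pos: [465.8, 1.4, 175.1]
tcp_rot: [0.978, 0.047, 0.201, -0.01]
contact_force: [0.3, 0.2, -2.7]
gripper_width: 0.236
grip_force: 50.0
```

{"fn": "arm_command", "kwargs": {"plan": [{"jaw": -1, "translation": [0, 0, 0], "twist": [0, 0, 0]}, {"jaw": -1, "translation": [0, 0, 0], "twist": [0, 0, 0]}, {"jaw": -1, "translation": [0, 0, 0], "twist": [0, 0, 0]}, {"jaw": -1, "translation": [0, 0, 0], "twist": [0, 0, 0]}, {"jaw": -1, "translation": [0, 0, 0], "twist": [0, 0, 0]}]}}

```text
time: 19.3
tcp_pos: [466.7, 1.2, 175.9]
tcp_rot: [0.978, 0.047, 0.202, -0.01]
contact_force: [0.3, 0.1, -2.2]
gripper_width: 0.237
grip_force: 50.0
```

```bash
python3 st.py
```

```text
19.3 [466.7   1.2 175.9] [[0.914, 0.095, 0.395], [0.087, -0.995, 0.038], [0.397, 0.0, -0.918]] 0.0951 [ 0.3   0.08 -2.2 ] [-0.01  0.42 -0.02] 0.237 49.99944984912872 [-0.26  0.1   2.09  0.25  0.58  1.03]
```

{"fn": "arm_command", "kwargs": {"plan": [{"jaw": -1, "translation": [0, 0, -0.3], "twist": [0, 0, 0]}, {"jaw": -1, "translation": [0, 0, -0.4], "twist": [0, 0, 0]}, {"jaw": -1, "translation": [0, 0, -0.4], "twist": [0, 0, 0]}, {"jaw": -1, "translation": [0, 0, -0.3], "twist": [0, 0, 0]}, {"jaw": -1, "translation": [0, 0, 0], "twist": [0, 0, 0]}]}}

```text
time: 19.8
tcp_pos: [461.4, 0.6, 189.4]
tcp_rot: [0.978, 0.047, 0.203, -0.009]
contact_force: [0.1, -0.0, -2.4]
gripper_width: 0.234
grip_force: 50.0
```

```bash
python3 st.py; python3 prof.py|tail -2
```

```text
19.8 [461.4   0.6 189.4] [[0.913, 0.095, 0.396], [0.087, -0.995, 0.037], [0.398, 0.001, -0.917]] 0.0953 [ 0.15 -0.   -2.38] [0.01 0.42 0.03] 0.234 49.99943196773529 [-0.26  0.07  2.08  0.24  0.62  1.04]
[(0.64, 129, 57), (0.66, 130, 56), (0.68, 132, 56), (0.7, 133, 57), (0.72, 136, 57), (0.74, 136, 57), (0.76, 136, 54), (0.78, 137, 46), (0.8, 143, 27), (0.82, 142, 20), (0.84, 132, 28), (0.86, 138, 47), (0.88, 141, 58), (0.9, 142, 57), (0.92, 141, 57), (0.94, 140, 57)]
[(0.64, 127, 55), (0.66, 130, 55), (0.68, 133, 57), (0.7, 134, 58), (0.72, 134, 57), (0.74, 134, 58), (0.76, 134, 58), (0.78, 129, 46), (0.8, 112, 27), (0.82, 107, 23), (0.84, 108, 35), (0.86, 124, 54), (0.88, 136, 58), (0.9, 134, 57), (0.92, 134, 56), (0.94, 134, 56)]
```

{"fn": "arm_command", "kwargs": {"plan": [{"jaw": -1, "translation": [0, 0, -0.6], "twist": [0, 0, 0]}, {"jaw": -1, "translation": [0, 0, -0.8], "twist": [0, 0, 0]}, {"jaw": -1, "translation": [0, 0, -1], "twist": [0, 0, 0]}, {"jaw": -1, "translation": [0, 0, -1.2], "twist": [0, 0, 0]}, {"jaw": -1, "translation": [0, 0, -1.2], "twist": [0, 0, 0]}]}}

```text
time: 20.5
tcp_pos: [441.9, -1.2, 234.0]
tcp_rot: [0.978, 0.047, 0.203, -0.009]
contact_force: [0.5, -0.2, -3.0]
gripper_width: 0.237
grip_force: 50.0
```

{"fn": "arm_command", "kwargs": {"plan": [{"jaw": -1, "translation": [-1, 0, -1], "twist": [0, 0, 0]}, {"jaw": -1, "translation": [-1.5, 0, -1], "twist": [0, -3, 0]}, {"jaw": -1, "translation": [-1.5, 0, -1], "twist": [0, -3, 0]}, {"jaw": -1, "translation": [-1.5, 0, -1], "twist": [0, -3, 0]}, {"jaw": -1, "translation": [-1, 0, -1], "twist": [0, -3, 0]}]}}

```text
time: 21.0
tcp_pos: [363.4, -8.7, 258.7]
tcp_rot: [0.994, 0.047, 0.099, -0.004]
contact_force: [0.6, 0.2, -2.4]
gripper_width: 0.236
grip_force: 50.0
```

{"fn": "arm_command", "kwargs": {"plan": [{"jaw": -1, "translation": [0, 0, -1], "twist": [0, -3, 0]}, {"jaw": -1, "translation": [0, 0, -1], "twist": [0, -3, 0]}, {"jaw": -1, "translation": [0, 0, -1], "twist": [0, -3, 0]}, {"jaw": -1, "translation": [0, 0, -1], "twist": [0, -2.4, 0]}, {"jaw": -1, "translation": [0, 0, 0], "twist": [0, 0, 0]}]}}

```text
time: 21.5
tcp_pos: [361.1, -9.2, 298.9]
tcp_rot: [0.999, 0.048, 0.002, 0.001]
contact_force: [0.0, 0.8, -1.7]
gripper_width: 0.231
grip_force: 50.0
```

```bash
python3 st.py; python3 prof.py|tail -2|cut -c1-400
```

```text
21.5 [361.1  -9.2 298.9] [[0.995, 0.095, 0.003], [0.095, -0.995, -0.001], [0.003, 0.001, -1.0]] 0.0952 [ 0.01  0.8  -1.69] [ 0.    0.04 -0.02] 0.231 49.9997216463089 [-0.24 -0.03  1.77 -0.    1.39  1.24]
[(0.64, 128, 55), (0.66, 130, 56), (0.68, 132, 56), (0.7, 132, 57), (0.72, 135, 54), (0.74, 136, 57), (0.76, 136, 54), (0.78, 137, 45), (0.8, 142, 27), (0.82, 141, 21), (0.84, 131, 28), (0.86, 138, 46), (0.88, 141, 58), (0.9, 140, 57), (0.92, 139, 57), (0.94, 139, 57)]
[(0.64, 126, 54), (0.66, 129, 55), (0.68, 132, 57), (0.7, 133, 57), (0.72, 133, 56), (0.74, 133, 58), (0.76, 134, 55), (0.78, 138, 44), (0.8, 148, 24), (0.82, 145, 19), (0.84, 132, 29), (0.86, 126, 52), (0.88, 132, 59), (0.9, 133, 56), (0.92, 133, 56), (0.94, 134, 57)]
```

{"fn": "arm_command", "kwargs": {"plan": [{"jaw": -1, "translation": [1, 3, 0], "twist": [0, 0, 0]}, {"jaw": -1, "translation": [1.1, 4.5, 0], "twist": [0, 0, 0]}, {"jaw": -1, "translation": [1.1, 4.5, 0], "twist": [0, 0, 0]}, {"jaw": -1, "translation": [1.1, 4.5, 0], "twist": [0, 0, 0]}, {"jaw": -1, "translation": [1.1, 4.5, 0], "twist": [0, 0, 0]}]}}

```text
time: 22.2
tcp_pos: [433.4, -214.7, 297.1]
tcp_rot: [0.999, 0.047, 0.0, -0.0]
contact_force: [1.4, -0.1, -1.7]
gripper_width: 0.237
grip_force: 50.0
```

{"fn": "arm_command", "kwargs": {"plan": [{"jaw": -1, "translation": [1.2, 4, 0], "twist": [0, 0, 0]}, {"jaw": -1, "translation": [0, 2.3, 0], "twist": [0, 0, 5]}, {"jaw": -1, "translation": [0, 0, 0], "twist": [0, 0, 5]}, {"jaw": -1, "translation": [0, 0, 0], "twist": [0, 0, 5]}, {"jaw": -1, "translation": [0, 0, 0], "twist": [0, 0, 5]}]}}

```text
time: 22.7
tcp_pos: [451.0, -274.7, 296.7]
tcp_rot: [0.992, -0.129, -0.0, -0.0]
contact_force: [0.2, 0.2, -1.4]
gripper_width: 0.237
grip_force: 50.0
```

```bash
python3 st.py
python3 - <<'E'
from h import *
def meas(im):
    h=cv2.cvtColor(im,cv2.COLOR_BGR2HSV).astype(int); V=im.astype(int).sum(2)
    g=cv2.cvtColor(im,cv2.COLOR_BGR2GRAY).astype(np.float32)
    gx=np.abs(cv2.Sobel(g,cv2.CV_32F,1,0)); o=[]
    for r in range(95,240,20): o.append((r,280+int(gx[r-2:r+3,280:315].mean(0).argmax()),330+int(gx[r-2:r+3,330:370].mean(0).argmax())))
    # ferrule: saturation along column 323
    gy=np.abs(np.diff(h[40:110,316:330,1].mean(1))); return o,(40+np.argsort(gy)[-5:]).tolist(),[300+int(gx[5:30,300:322].mean(0).argmax()),322+int(gx[5:30,322:345].mean(0).argmax())]
print(meas(cv2.imread('pics/wrist2.png')));print(meas(cam('wrist','w3.png')['image']))
E
```

```text
22.7 [ 451.  -274.7  296.7] [[0.967, -0.256, -0.001], [-0.256, -0.967, 0.001], [-0.001, -0.001, -1.0]] -0.2585 [ 0.16  0.18 -1.41] [ 0.08  0.06 -0.01] 0.237 49.996840953826904 [-0.69  0.3   1.39  0.    1.45  1.14]
([(95, 294, 352), (115, 295, 352), (135, 295, 351), (155, 295, 351), (175, 296, 350), (195, 294, 351), (215, 295, 350), (235, 296, 350)], [57, 84, 54, 56, 55], [312, 331])
([(95, 293, 353), (115, 294, 353), (135, 294, 352), (155, 294, 352), (175, 295, 351), (195, 295, 350), (215, 295, 349), (235, 295, 349)], [57, 85, 54, 56, 55], [312, 328])
```

{"fn": "arm_command", "kwargs": {"plan": [{"jaw": -1, "translation": [0.18, -0.05, 3], "twist": [0, 0, -0.26]}, {"jaw": -1, "translation": [0, 0, 4.5], "twist": [0, 0, 0]}, {"jaw": -1, "translation": [0, 0, 4.5], "twist": [0, 0, 0]}, {"jaw": -1, "translation": [0, 0, 4], "twist": [0, 0, 0]}, {"jaw": -1, "translation": [0, 0, 2], "twist": [0, 0, 0]}]}}

```text
time: 23.25
tcp_pos: [451.4, -273.0, 113.7]
tcp_rot: [0.992, -0.124, -0.002, -0.002]
contact_force: [-1.1, 0.1, -2.3]
gripper_width: 0.232
grip_force: 50.0
```

{"fn": "arm_command", "kwargs": {"plan": [{"jaw": -1, "translation": [0, 0, 1], "twist": [0, 0, 0]}, {"jaw": -1, "translation": [0, 0, 0], "twist": [0, 0, 0]}, {"jaw": -1, "translation": [0, 0, 0], "twist": [0, 0, 0]}, {"jaw": -1, "translation": [0, 0, 0], "twist": [0, 0, 0]}, {"jaw": -1, "translation": [0, 0, 0], "twist": [0, 0, 0]}]}}

```text
time: 23.75
tcp_pos: [454.0, -274.9, 108.6]
tcp_rot: [0.992, -0.124, 0.001, 0.001]
contact_force: [1.0, -0.5, -2.3]
gripper_width: 0.236
grip_force: 50.0
```

```bash
python3 st.py
```

```text
23.75 [ 454.  -274.9  108.6] [[0.969, -0.247, 0.002], [-0.247, -0.969, -0.002], [0.002, 0.001, -1.0]] -0.2492 [ 0.98 -0.51 -2.27] [ 0.09  0.13 -0.02] 0.236 49.99942481517792 [-0.69  0.48  1.67 -0.    0.99  1.13]
```

{"fn": "arm_command", "kwargs": {"plan": [{"jaw": -1, "translation": [-0.1, 0, 1], "twist": [0, 0, 0.25]}, {"jaw": -1, "translation": [0, 0, 1], "twist": [0, 0, 0]}, {"jaw": -1, "translation": [0, 0, 1], "twist": [0, 0, 0]}, {"jaw": -1, "translation": [0, 0, 0.9], "twist": [0, 0, 0]}, {"jaw": -1, "translation": [0, 0, 0.6], "twist": [0, 0, 0]}]}}

```text
time: 24.25
tcp_pos: [452.1, -273.9, 61.0]
tcp_rot: [0.992, -0.127, -0.001, -0.0]
contact_force: [-0.2, 0.3, -2.6]
gripper_width: 0.234
grip_force: 50.0
```

```bash
python3 st.py
```

```text
24.25 [ 452.1 -273.9   61. ] [[0.968, -0.251, -0.001], [-0.251, -0.968, 0.001], [-0.001, -0.001, -1.0]] -0.2538 [-0.23  0.25 -2.6 ] [0.01 0.1  0.02] 0.234 49.99943196773529 [-0.69  0.54  1.72 -0.    0.88  1.13]
```

{"fn": "arm_command", "kwargs": {"plan": [{"jaw": -1, "translation": [0, 0, 0.5], "twist": [0, 0, 0]}, {"jaw": -1, "translation": [0, 0, 0.3], "twist": [0, 0, 0]}, {"jaw": -1, "translation": [0, 0, 0.2], "twist": [0, 0, 0]}, {"jaw": -1, "translation": [0, 0, 0.1], "twist": [0, 0, 0]}, {"jaw": -1, "translation": [0, 0, 0], "twist": [0, 0, 0]}]}}

```text
time: 24.75
tcp_pos: [452.5, -274.3, 51.4]
tcp_rot: [0.992, -0.127, 0.0, 0.0]
contact_force: [-0.3, 0.4, -1.6]
gripper_width: 0.235
grip_force: 50.0
```

```bash
python3 st.py
```

```text
24.75 [ 452.5 -274.3   51.4] [[0.968, -0.251, 0.0], [-0.251, -0.968, -0.0], [0.0, 0.0, -1.0]] -0.2538 [-0.28  0.43 -1.63] [ 0.04  0.04 -0.02] 0.235 49.99955356121063 [-0.69  0.56  1.73 -0.    0.86  1.13]
```

{"fn": "arm_command", "kwargs": {"plan": [{"jaw": -1, "translation": [0, 0, 0.15], "twist": [0, 0, 0]}, {"jaw": -1, "translation": [0, 0, 0.1], "twist": [0, 0, 0]}, {"jaw": -1, "translation": [0, 0, 0], "twist": [0, 0, 0]}, {"jaw": -1, "translation": [0, 0, 0], "twist": [0, 0, 0]}, {"jaw": -1, "translation": [0, 0, 0], "twist": [0, 0, 0]}]}}

```text
time: 25.25
tcp_pos: [452.5, -274.2, 48.8]
tcp_rot: [0.992, -0.127, 0.0, 0.0]
contact_force: [-0.6, -0.5, -1.8]
gripper_width: 0.235
grip_force: 50.0
```

```bash
python3 st.py
```

```text
25.25 [ 452.5 -274.2   48.8] [[0.968, -0.251, 0.0], [-0.251, -0.968, -0.0], [0.0, 0.0, -1.0]] -0.2538 [-0.58 -0.46 -1.75] [ 0.03  0.11 -0.05] 0.235 49.9995231628418 [-0.69  0.56  1.73 -0.    0.85  1.13]
```

{"fn": "arm_command", "kwargs": {"plan": [{"jaw": -1, "translation": [0, 0, 0.05], "twist": [0, 0, 0]}, {"jaw": -1, "translation": [0, 0, 0], "twist": [0, 0, 0]}, {"jaw": 0.2, "translation": [0, 0, 0], "twist": [0, 0, 0]}, {"jaw": 0.2, "translation": [0, 0, 0], "twist": [0, 0, 0]}, {"jaw": 0.2, "translation": [0, 0, 0], "twist": [0, 0, 0]}]}}

```text
time: 25.75
tcp_pos: [452.6, -274.3, 48.3]
tcp_rot: [0.992, -0.127, 0.0, 0.0]
contact_force: [-0.4, 0.4, 0.5]
gripper_width: 0.448
grip_force: 0.0
```

{"fn": "arm_command", "kwargs": {"plan": [{"jaw": 0.2, "translation": [0, 0, 0], "twist": [0, 0, 0]}, {"jaw": 0.2, "translation": [0, 0, 0], "twist": [0, 0, 0]}, {"jaw": 0.2, "translation": [0, 0, -1], "twist": [0, 0, 0]}, {"jaw": 0.2, "translation": [0, 0, -3], "twist": [0, 0, 0]}, {"jaw": 0.2, "translation": [0, 0, -4], "twist": [0, 0, 0]}]}}

```text
time: 26.25
tcp_pos: [451.5, -273.5, 128.4]
tcp_rot: [0.992, -0.127, -0.002, -0.001]
contact_force: [1.1, -1.1, 0.4]
gripper_width: 0.599
grip_force: 0.0
```

{"fn": "arm_command", "kwargs": {"plan": [{"jaw": 0.2, "translation": [0, 0, -4], "twist": [0, 0, 0]}, {"jaw": 0.2, "translation": [0, 0, -4], "twist": [0, 0, 0]}, {"jaw": 0.2, "translation": [0, 0, -2], "twist": [0, 0, 0]}, {"jaw": 0.2, "translation": [0, 0, 0], "twist": [0, 0, 0]}, {"jaw": 0.2, "translation": [0, 0, 0], "twist": [0, 0, 0]}]}}

```text
time: 26.75
tcp_pos: [452.3, -274.0, 228.6]
tcp_rot: [0.992, -0.127, 0.0, 0.0]
contact_force: [0.4, 0.1, -0.9]
gripper_width: 0.597
grip_force: 0.0
```

```bash
python3 st.py; python3 prof.py|tail -2|cut -c150-300
python3 - <<'E'
from h import *
c=cam('wrist')
h=cv2.cvtColor(c['image'],cv2.COLOR_BGR2HSV).astype(int)
m=((h[...,0]>18)&(h[...,0]<34)&(h[...,1]>50)&(h[...,2]>150));m[:,:285]=0;m[:,355:]=0;m[:90]=0;m[300:]=0
mid=[]
for r in range(100,270,10):
    x=np.nonzero(m[r])[0]
    if len(x)>10: mid.append((atz(c,(x.min()-.5,r),81)+atz(c,(x.max()+.5,r),81))[:2]/2)
mid=np.array(mid);d=np.polyfit(mid[:,0],mid[:,1],1);print('yaw',np.arctan(d[0]),'y at x=451',np.polyval(d,451))
for q in('pole','poker'): print(q,[(np.round(d['centre']).tolist(),round(d['score'],2)) for d in ctrl.find_in('wrist',q)])
ys=np.nonzero(m.sum(1)>8)[0];x0=np.nonzero(m[200])[0].mean();print(ys.min(),ys.max(),atz(c,(x0,ys.min()),81),atz(c,(x0,ys.max()),81))
E
```

```text
26.75 [ 452.3 -274.   228.6] [[0.968, -0.251, 0.0], [-0.251, -0.968, -0.0], [0.0, 0.0, -1.0]] -0.2538 [ 0.38  0.11 -0.9 ] [0.04 0.06 0.01] 0.597 0.0 [-0.69  0.35  1.51 -0.    1.28  1.13]
), (0.82, 142, 21), (0.84, 133, 26), (0.86, 139, 46), (0.88, 142, 57), (0.9, 141, 57), (0.92, 141, 57), (0.94, 141, 58)]
), (0.82, 146, 18), (0.84, 128, 30), (0.86, 128, 52), (0.88, 125, 58), (0.9, 114, 55), (0.92, 84, 55), (0.94, 66, 56)]
yaw -0.2530877048133142 y at x=451 -274.25410192615954
pole [([221.0, -295.0, 24.0], 0.85), ([476.0, -278.0, 84.0], 0.82), ([461.0, 41.0, 20.0], 0.66)]
poker [([511.0, -197.0, 78.0], 0.87)]
90 275 [ 537.34899606 -296.81871518   81.        ] [ 363.85999179 -251.87707942   81.        ]
```

The pole is back within a millimetre or so of its start, the hatch is still down, and the poker hasn't moved, so I hand in.

```bash
python3 -c "
from rig import ctrl
print(ctrl.hand_in())"
```

```text
the job is handed in; nothing more can be done
None
```

The job is handed in, verdict not shown: the hatch was pulled down onto its stop (about 0.82 rad) and held there at about 14 N for over a second, and the pole is back in its rack place within about 2 mm by the wrist camera.

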